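Fetch the clean-out cover from among the stored fittings and close the drain

ROBOT

A 7-joint arm with a two-finger parallel gripper is mounted at the origin on the work surface. World frame = base frame: x ahead of the robot, y to its left, z up, the work surface at z = 0. Lengths are in m, angles in rad, forces in N, time in s.
With the tool pointing down it reaches from about 0.425 to 0.8 m from the base axis. Payload 8.3 kg.
Tool frame: the origin (TCP) lies between the finger pads; the fingertips stand 17 mm ahead of it and the grasp point (between the pads) lies 2 mm behind it; z points along the fingers, y is the direction in which the jaws open and shut (so a half turn about z gives the same grasp; the last joint's range is limited). The gripper opens to 85 mm and grips with 20 to 120 N. Pads are 22 mm wide; open, the fingers measure 114 mm over their backs; the gripper's body (76 mm by 85 mm) begins 54 mm behind the grasp point. The pads swing forward as they close: fully open they stand 13 mm farther back than shut.
Start: joints at [-0.063, 0.383, 0.016, 1.37, -0.006, 1.388, -0.046], TCP at [0.625, 0, 0.248] pointing down, gripper open.
Joint ranges: [-2.95, 2.95], [-0.25, 2.06], [-1.52, 1.56], [0.18, 2.33], [-1.44, 4.58], [0.02, 2.06], [-3.01, 3.01]. Speed limits (rad/s): [2.39, 2.39, 3.01, 3.01, 3.14, 3.14, 3.14].

INTERFACE

Orientations are given as a unit quaternion [w, x, y, z].
In Python, from workcell import status, viewer, job_done gives the robot as it stands. The module is installed in compiled form; this text tells all that it offers.
- The arm moves only by the tool carry_out, never from a script. Its argument "targets" is a list that holds one entry, the list of rows, each a list of 4 numbers: the shift along the tool's x, y, z in units of 50 mm (1.0 is 50 mm), then the turn about the tool's z in units of 8 degrees (1.0 is 8 degrees). In form: [[[dx, dy, dz, roll], ...]]. A call has 1 to 12 rows; each row is the pose to reach, as a shift and turn from the pose commanded when the call began, along the tool's axes at that moment; what a row does not reach only later rows make up. A row lasts 1/10 s, in which the tool goes at most 50 mm and 8.59 degrees, less where a joint would pass 70% of its speed; a pose out of reach is approached as far as the arm can. A call with a gripper value outside its range is refused whole. "hand" is the finger opening in mm, from 0 to 85.4, set as the call begins (left out, the last holds). The fingers move at their own pace and stop on an object; "force" is the grip in N (left out, the last holds). Time passes only in rows, so rows that repeat a pose let the fingers close. It gives the time, the measured TCP pose, the force and the opening at its end, in the units of the state.
- status.sense(): the state, without advancing time (a new reading comes with each control period).
- viewer.capture(name): name is "scene" or "side" or "wrist"; returns (picture, depth): 400x640x3 uint8, blue, green, red; 400x640 float32, m along the optical axis (not along the pixel's ray), 0 where there is no reading.
- viewer.camera_model(name): a dict with "K" (3x3 intrinsics, pixels), "xyz" and "orientation" of the camera in the world; the wrist camera has in their place "T_tool_cam" (4x4, takes a point from camera to tool coordinates, whose origin is the TCP and whose axes are the flange's). Camera axes: x right, y down, z forward; pixel columns grow to the right and rows downward; lengths in m; the calibration is good to about 2 mm. A picture is of the moment at which its call begins: read the wrist's pose just before it. camera_model takes no time and is no camera call.
- job_done(): hands the job in, once; it reports no verdict.
Trained networks look in the newest picture that a camera, given by its name, has taken for a name from the list of things; names that differ only in an ending like _2 or _b are one class to them, and where a whole thing is asked for, a point or a joint stands for the part that bears it (a point fixed in the world has none). Each returns a list of dicts, best first, with "score" (0 to 1); they miss things now and then, are a little off and sometimes report something else, mostly with a low value. They report only what shows in the picture. A call takes as long as a camera call. They do not tell look-alikes from the thing itself.
- viewer.regions_of(name, camera): "pixels" (400x640 bool, what is visible of it) and "at" ([column, row] in pixels, amid what is visible of it).
The state is a dict: "time_s": time; "qpos": joint angles; "joint_velocities": joint speeds; "joint_efforts": joint torques, N m; "tcp_pos": TCP position; "tcp_rot": TCP orientation; "wrist_force": force on the tool from outside, world axes, zero at the start; "moment": the same for the moment, N m; "width": finger opening in m.
Only numpy, scipy, OpenCV 4.12 (cv2) and the standard library are available. Lean on these libraries where they do the work, as an engineer would, in place of code of your own. Each camera call takes 0.05 s, during which the arm holds its last target.

TASK

Lift the three tall fittings (round sleeve, square tube, stepped reducer) off the round wooden tray and stand them upright on the plank board, then take the steel clean-out cover from the middle of the tray and set it into the round recess of the drain body, one edge in first with the cover tilted, then let down flat until it lies fully home, and let go. Only then stand each fitting back upright on the tray in the very place where it stood at the start. Do not disturb the brick, the bottle or the cup.

Things in the scene. Friction and masses are not known exactly. Their poses are not given: they have to be found in the camera images.
- sleeve_c (a point): Centre (half-way up) of the grey plastic pipe sleeve: an upright open round tube, outside diameter 50 mm, inside 42 mm, 110 mm high, about 0.12 kg. z axis along the tube. Starts upright on the tray; it can be gripped across the outside near its top.
- square_c (a point): Centre (half-way up) of the square galvanised steel tube offcut: upright, 44 x 44 mm outside, open ended, wall 4 mm, 120 mm high, about 0.25 kg. z along the tube, x and y square to its flat sides. Starts upright on the tray; grip it across two flat sides near the top. Its turn about the vertical does not matter when it is set down.
- reducer_c (a point): Centre (half-way up) of the grey plastic pipe reducer: upright stepped round piece 115 mm high, the lower 45 mm of 60 mm diameter, then a cone to 40 mm diameter at 58 mm height, then a straight 40 mm spigot up to the top; about 0.16 kg. z along its axis. Starts upright on the tray, wide end down; grip the spigot.
- cover_c (a point): The steel clean-out cover: a round disc 72 mm in diameter and 8 mm thick with a square boss 24 x 24 mm rising 26 mm from its middle (34 mm high in all), about 0.2 kg. The point is on its axis, 17 mm above its underside; z is the disc's axis, x and y square to the boss's sides. Starts flat in the middle of the tray, hemmed in by the three fittings. Grip it by the boss.
- drain_seat (a point): Middle of the floor of the round recess (counterbore) in the grey square drain body (130 x 130 x 24 mm, fixed to the table). The recess is 81 mm in diameter and 8 mm deep, its floor 16 mm above the table (a dark spot marks its middle); z up. A cover fully home lies flat on this floor, its point 17 mm above it, the disc flush with the drain's top. It stands on one side of the tray, the board on the other; the sides change.
- board: The plank board, the side area for the fittings: a fixed flat wooden board 280 x 130 x 10 mm on the table. Origin at the middle of its underside (top 10 mm higher); x along its 280 mm length, y across, z up. Empty at the start; the three fittings fit on it in a row, 85 mm apart.
- tray: The round wooden tray: a fixed flat disc 230 mm in diameter, 12 mm thick, without a rim. Origin at the middle of its underside. The cover lies at its middle; the three fittings stand around it, 72 mm from the middle and about 120 degrees apart; which stands at which of the three places changes from start to start.
- brick: Bystander: hollow clay brick 180 x 80 x 80 mm lying behind the work. Origin under its centre. Leave alone.
- bottle: Bystander: closed clear water bottle, 64 mm diameter, 190 mm high, behind the work. Origin under its centre. Leave alone.
- cup: Bystander: white cup, 72 mm across the rim, 75 mm high, behind the tray. Origin under its centre. Leave alone.
Not all that is in view belongs to the job. Leave any yellow look-alike of the part that bears reducer_c alone.

How it is judged:
On the way, in this order (a step that is already met when the one before it is completed fails the run):
1. all three fittings stand upright and released on the plank board (x of sleeve_c in the frame of board between -0.14 and 0.14 m and y of sleeve_c in the frame of board between -0.065 and 0.065 m and z of sleeve_c in the frame of board between 0.059 and 0.071 m and angle between each of sleeve_c, square_c, reducer_c's own z axis and vertical below 0.1 rad and x of square_c in the frame of board between -0.14 and 0.14 m and y of square_c in the frame of board between -0.065 and 0.065 m and z of square_c in the frame of board between 0.064 and 0.076 m and x of reducer_c in the frame of board between -0.14 and 0.14 m and y of reducer_c in the frame of board between -0.065 and 0.065 m and z of reducer_c in the frame of board between 0.0615 and 0.0735 m and contact force between the fingers and sleeve below 0.3 N and contact force between the fingers and square below 0.3 N and contact force between the fingers and reducer below 0.3 N), for 0.2 s.
2. with the fittings on the board, the cover is tilted (more than about 6 degrees) with one edge down in or just over the drain's recess (x of sleeve_c in the frame of board between -0.14 and 0.14 m and y of sleeve_c in the frame of board between -0.065 and 0.065 m and z of sleeve_c in the frame of board between 0.059 and 0.071 m and angle between each of sleeve_c, square_c, reducer_c's own z axis and vertical below 0.1 rad and x of square_c in the frame of board between -0.14 and 0.14 m and y of square_c in the frame of board between -0.065 and 0.065 m and z of square_c in the frame of board between 0.064 and 0.076 m and x of reducer_c in the frame of board between -0.14 and 0.14 m and y of reducer_c in the frame of board between -0.065 and 0.065 m and z of reducer_c in the frame of board between 0.0615 and 0.0735 m and horizontal distance between cover_c and drain_seat below 0.022 m and angle between cover_c's own z axis and vertical below 0.9 rad and ((angle between cover_c's own z axis and vertical above 0.1 rad and z of cover_c in the frame of drain_seat below 0.027 m) or (angle between cover_c's own z axis and vertical above 0.25 rad and z of cover_c in the frame of drain_seat below 0.034 m) or (angle between cover_c's own z axis and vertical above 0.45 rad and z of cover_c in the frame of drain_seat below 0.042 m))), for 0.1 s.
3. with the fittings still on the board, the cover lies flat and home in the recess, released (x of sleeve_c in the frame of board between -0.14 and 0.14 m and y of sleeve_c in the frame of board between -0.065 and 0.065 m and z of sleeve_c in the frame of board between 0.059 and 0.071 m and angle between each of sleeve_c, square_c, reducer_c's own z axis and vertical below 0.1 rad and x of square_c in the frame of board between -0.14 and 0.14 m and y of square_c in the frame of board between -0.065 and 0.065 m and z of square_c in the frame of board between 0.064 and 0.076 m and x of reducer_c in the frame of board between -0.14 and 0.14 m and y of reducer_c in the frame of board between -0.065 and 0.065 m and z of reducer_c in the frame of board between 0.0615 and 0.0735 m and horizontal distance between cover_c and drain_seat below 0.008 m and z of cover_c in the frame of drain_seat between 0.013 and 0.0205 m and angle between cover_c's own z axis and vertical below 0.06 rad and contact force between the fingers and cover below 0.3 N), for 0.2 s.
At the end, for the whole second after the job is handed in: The cover lies flat in the drain's recess (within 8 mm of its middle, on its floor, tilt under 0.06 rad) and each of the three fittings stands upright (tilt under 0.1 rad) on the tray within 15 mm of where it stood at the start; all released and at rest (horizontal distance between cover_c and drain_seat below 0.008 m and z of cover_c in the frame of drain_seat between 0.013 and 0.0205 m and angle between cover_c's own z axis and vertical below 0.06 rad and contact force between the fingers and cover below 0.3 N and distance of each of sleeve_c, square_c, reducer_c from where it was at the start of the episode below 0.015 m and angle between each of sleeve_c, square_c, reducer_c's own z axis and vertical below 0.1 rad and contact force between the fingers and sleeve below 0.3 N and linear speed of each of sleeve, square, reducer, cover below 0.02 m/s and contact force between the fingers and square below 0.3 N and contact force between the fingers and reducer below 0.3 N); the robot touches nothing.
It fails at once if a bystander (brick, bottle or cup) is shifted by more than 20 mm (distance of any of brick, bottle, cup from where it was at the start of the episode above 0.02 m).
It also fails if it takes over 136 s, if anything falls off the work surface, if the arm or the gripper's body presses on something with over 40 N, if the wrist force passes 120 N, or if a joint passes its speed limit or range.

## Working session

There is one attempt and no reset: what is moved stays moved. The work goes in short steps, Python scripts to look and compute and a tool call to move; the robot and the scene stay as the last step left them, time stands still between calls to the robot, and variables do not carry over. Pictures are saved under pics/ and viewed, and the job is handed in when it is done.

Besides the shell and the picture viewer there is one more tool, called after "Emit:" as name([rows], argument=value, ...), one row to a line, values as JSON. carry_out: Moves the arm, as the interface text tells. Its arguments: {"type":"object","properties":{"targets":{"type":"array","items":{"type":"array","items":{"type":"array","items":{"type":"number"}}}},"hand":{"type":"number"},"force":{"type":"number"}},"required":["targets"]}

```bash
mkdir -p pics; ls
cat > h.py <<'E'
import numpy as np, cv2
from scipy.spatial.transform import Rotation as R
from workcell import status, viewer, job_done
def q2R(q): return R.from_quat([q[1],q[2],q[3],q[0]]).as_matrix()
def cam(name, st=None):
    m=viewer.camera_model(name); K=np.array(m["K"])
    if "T_tool_cam" in m:
        st=st or status.sense()
        T=np.eye(4);T[:3,:3]=q2R(st["tcp_rot"]);T[:3,3]=st["tcp_pos"]
        T=T@np.array(m["T_tool_cam"])
    else:
        T=np.eye(4);T[:3,:3]=q2R(m["orientation"]);T[:3,3]=m["xyz"]
    return K,T
def cloud(depth,K,T):
    v,u=np.mgrid[:depth.shape[0],:depth.shape[1]]
    P=np.stack([(u-K[0,2])/K[0,0]*depth,(v-K[1,2])/K[1,1]*depth,depth],-1)
    W=P@T[:3,:3].T+T[:3,3]
    W[depth<=0]=np.nan
    return W
def proj(p,K,T):
    c=(np.asarray(p)-T[:3,3])@T[:3,:3]; return K[0,0]*c[0]/c[2]+K[0,2],K[1,1]*c[1]/c[2]+K[1,2]
E
python3 - <<'E'
from h import *
s=status.sense()
for k,v in s.items(): print(k,np.round(v,3))
for n in ["scene","side","wrist"]:
    K,T=cam(n); img,d=viewer.capture(n); cv2.imwrite(f"pics/{n}0.png",img); np.savez(f"{n}0.npz",img=img,d=d,K=K,T=T)
    print(n,K.round(1).tolist(),T.round(3).tolist())
E
```

```text
pics
time_s 0.0
qpos [-0.063  0.384  0.016  1.371 -0.006  1.388 -0.047]
joint_velocities [ 0.     0.     0.001 -0.001 -0.001 -0.001 -0.001]
joint_efforts [-0.0000e+00 -6.2759e+01  8.4400e-01 -3.7183e+01  1.7000e-02  1.4000e-02
 -0.0000e+00]
tcp_pos [0.625 0.    0.247]
tcp_rot [-0.001  0.707  0.707 -0.001]
wrist_force [-0.74  -0.086  0.098]
moment [-0.058 -0.012  0.038]
width 0.085
scene [[500.0, 0.0, 313.8], [0.0, 500.0, 205.2], [0.0, 0.0, 1.0]] [[0.615, 0.539, -0.575, 1.111], [0.788, -0.429, 0.442, -0.445], [-0.009, -0.725, -0.689, 0.761], [0.0, 0.0, 0.0, 1.0]]
side [[511.3, 0.0, 320.9], [0.0, 511.3, 194.1], [0.0, 0.0, 1.0]] [[-0.892, -0.272, 0.36, 0.163], [-0.451, 0.523, -0.723, 0.749], [0.009, -0.808, -0.589, 0.72], [0.0, 0.0, 0.0, 1.0]]
wrist [[325.2, 0.0, 325.6], [0.0, 325.2, 205.0], [0.0, 0.0, 1.0]] [[1.0, 0.001, -0.002, 0.624], [-0.0, -0.959, -0.283, 0.072], [-0.002, 0.283, -0.959, 0.373], [0.0, 0.0, 0.0, 1.0]]
```

View pics/scene0.png

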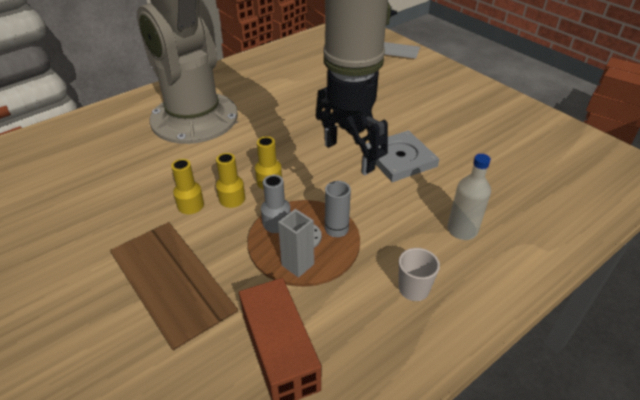

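View pics/side0.png

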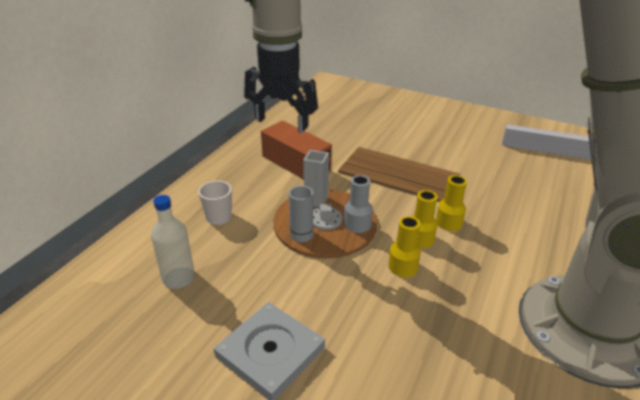

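View pics/wrist0.png

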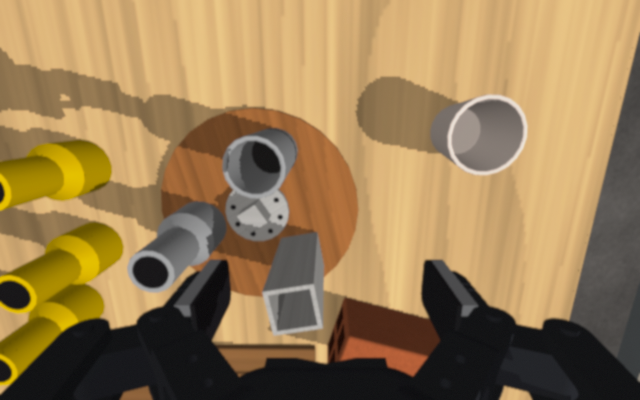

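The scene picture shows four reducers: three yellow ones on the table, around (187,187), (230,180) and (268,160), and one grey one on the tray at (274,203). The grey one is the one meant, because it is grey plastic and stands on the tray. I'll measure next and confirm it with a crop.

```bash
cat > m.py <<'E'
from h import *
D={n:np.load(f"{n}0.npz") for n in ["scene","side","wrist"]}
W={n:cloud(D[n]["d"],D[n]["K"],D[n]["T"]) for n in D}
# enlarged crop
c=D["scene"]["img"][150:300,230:380]; cv2.imwrite("pics/crop0.png",cv2.resize(c,(600,600),interpolation=cv2.INTER_CUBIC))
# topdown map colours by height: combined
B=np.zeros((600,800,3),np.uint8)
Hm=np.full((600,800),-1.)
for n in D:
    w=W[n].reshape(-1,3); col=D[n]["img"].reshape(-1,3)
    ok=np.isfinite(w).all(1)&(w[:,2]<0.2)&(w[:,2]>-0.02); w=w[ok];col=col[ok]
    i=((0.9-w[:,0])/0.001).astype(int); j=((0.4-w[:,1])/0.001).astype(int)
    k=(i>=0)&(i<600)&(j>=0)&(j<800)
    o=np.argsort(w[k,2]); 
    for a in o:
        ii,jj=i[k][a],j[k][a]
        if w[k][a,2]>=Hm[ii,jj]: Hm[ii,jj]=w[k][a,2]; B[ii,jj]=col[k][a]
cv2.imwrite("pics/top0.png",B); np.save("Hm.npy",Hm)
E
python3 m.py
```

```text
Still running in the background as job /tmp/bash_jobs.1000/de8f4c39a31a (pid 525). You'll get a notice when it ends.
```

View pics/crop0.png

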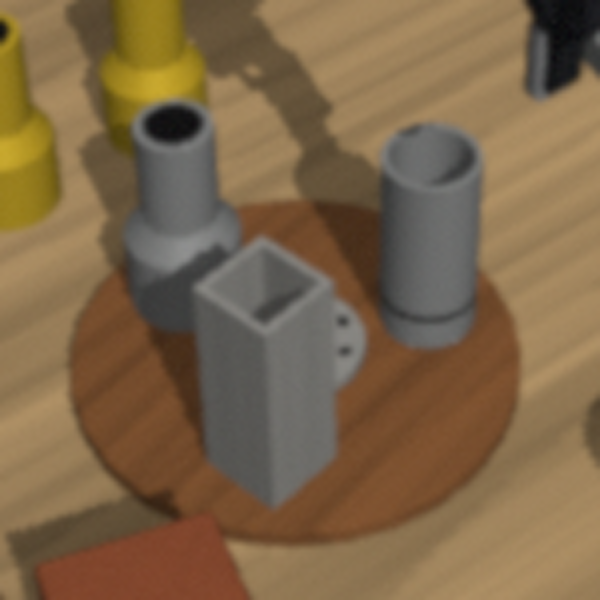

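The crop shows the grey reducer on the tray at the upper left, the square tube in front, the sleeve on the right and the cover behind the tube. My map loop was far too slow, so I'm vectorising it.

```bash
kill -- -$(cat /tmp/bash_jobs.1000/de8f4c39a31a/pid)
cat > m.py <<'E'
from h import *
D={n:dict(np.load(f"{n}0.npz")) for n in ["scene","side","wrist"]}
W={n:cloud(D[n]["d"],D[n]["K"],D[n]["T"]) for n in D}
def allpts():
    P=np.concatenate([W[n].reshape(-1,3) for n in D]); C=np.concatenate([D[n]["img"].reshape(-1,3) for n in D]); S=np.repeat(np.arange(3),[W[n].shape[0]*W[n].shape[1] for n in D])
    ok=np.isfinite(P).all(1)&(P[:,2]<0.25)&(P[:,2]>-0.03)
    return P[ok],C[ok],S[ok]
if __name__=="__main__":
    P,C,S=allpts()
    o=np.argsort(P[:,2]); P=P[o];C=C[o]
    i=((0.9-P[:,0])/0.001).astype(int); j=((0.4-P[:,1])/0.001).astype(int)
    k=(i>=0)&(i<600)&(j>=0)&(j<800)
    B=np.zeros((600,800,3),np.uint8); B[i[k],j[k]]=C[k]
    for g in range(0,800,100): cv2.putText(B,f"y{0.4-g/1000:.1f}",(g,10),0,0.35,(255,255,255)); B[:,g]=(255,255,255)
    for g in range(0,600,100): cv2.putText(B,f"x{0.9-g/1000:.1f}",(0,g+22),0,0.35,(255,255,255)); B[g]=(255,255,255)
    cv2.imwrite("pics/top0.png",B)
E
timeout 60 python3 m.py
```

```text
(no output)
```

View pics/top0.png

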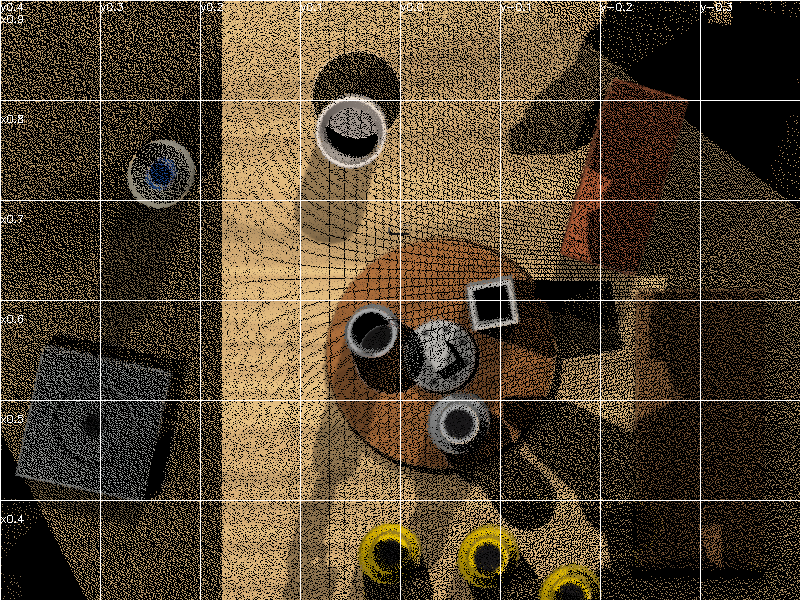

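The top-down map, with its 100 mm grid, shows:
- sleeve near (0.57, 0.03)
- square tube near (0.60, -0.09)
- reducer near (0.475, -0.06)
- cover between them
- drain near (0.475, 0.30)
- board near y = -0.30, lengthwise along x

Now I'll fit each one.

```bash
cat > fit.py <<'E'
from m import *
from scipy.optimize import least_squares
P,C,S=allpts()
def circ(p,r,c0):
    f=lambda c: np.hypot(p[:,0]-c[0],p[:,1]-c[1])-r
    s=least_squares(f,c0,loss="soft_l1",f_scale=0.001); return s.x,np.median(np.abs(s.fun)),len(p)
def near(c,r,z0,z1,s=None):
    m=(np.hypot(P[:,0]-c[0],P[:,1]-c[1])<r)&(P[:,2]>z0)&(P[:,2]<z1)
    if s is not None: m&=S==s
    return P[m]
def wallcirc(c,r,z0,z1,lo,hi):
    for s in (None,0,1,2):
        p=near(c,hi,z0,z1,s)
        if len(p)<20: print("  ",s,len(p)); continue
        cc=np.array(c)
        for _ in range(3):
            d=np.hypot(*(p[:,:2]-cc).T); q=p[(d>lo)]
            cc,e,n=circ(q,r,cc)
        print("  ",s,cc.round(4),round(e,4),n, "ztop",np.percentile(near(c,hi,0.1,0.2,s)[:,2],95).round(4))
print("sleeve outer"); wallcirc((.57,.03),.025,.03,.117,.023,.035)
print("reducer spigot"); wallcirc((.475,-.06),.020,.075,.122,.018,.03)
print("reducer base"); wallcirc((.475,-.06),.030,.015,.055,.027,.04)
# square: min area rect of upper part per camera (top rim)
for s in (None,0,1,2):
    p=near((.595,-.092),.045,.124,.14,s)
    if len(p)<20: print(s,len(p));continue
    (cx,cy),(w,h),a=cv2.minAreaRect((p[:,:2]*1000).astype(np.float32)); print("square",s,cx,cy,w,h,a,p[:,2].mean(),len(p))
E
timeout 100 python3 fit.py
```

```text
sleeve outer
   None [0.5705 0.0295] 0.0008 2640 ztop 0.1232
   0 [0.5692 0.0281] 0.0006 753 ztop 0.1231
   1 [0.568  0.0282] 0.0007 755 ztop 0.1216
   2 [0.5707 0.0304] 0.0006 1373 ztop 0.1233
reducer spigot
   None [ 0.4757 -0.06  ] 0.0005 1930 ztop 0.1287
   0 [ 0.4781 -0.0593] 0.0006 342 ztop 0.1294
   1 [ 0.4768 -0.0593] 0.0007 328 ztop 0.1274
   2 [ 0.4753 -0.0599] 0.0002 1257 ztop 0.1287
reducer base
   None [ 0.4758 -0.0601] 0.0006 1533 ztop 0.1287
   0 [ 0.4778 -0.0593] 0.0006 239 ztop 0.1294
   1 [ 0.4771 -0.0595] 0.0007 408 ztop 0.1274
   2 [ 0.4753 -0.06  ] 0.0002 887 ztop 0.1287
square None 596.7631225585938 -92.3331069946289 48.436279296875 50.84309387207031 9.842945098876953 0.13032488038904752 1963
square 0 597.5772094726562 -92.96939086914062 47.153167724609375 46.35869598388672 9.64525032043457 0.1301621447588451 351
square 1 595.3932495117188 -92.54110717773438 45.07697677612305 50.22306442260742 8.821088790893555 0.12872145856623815 199
square 2 594.7440185546875 -92.97437286376953 44.2381591796875 45.44085693359375 9.842945098876953 0.13059112324038513 1413
```

```bash
cat > fit2.py <<'E'
from fit import *
print('----')
c,e,n=circ(near((.547,-.041),.04,.016,.024),.036,(.547,-.041)); print("near cover pts",n)
# drain top: z 0.018..0.030 around (.475,.30)
for s in (None,0,1):
    p=near((.475,.30),.11,.019,.030,s)
    if len(p)<50: print(s,len(p));continue
    (cx,cy),(w,h),a=cv2.minAreaRect((p[:,:2]*1000).astype(np.float32)); print("drain",s,cx,cy,w,h,a,np.median(p[:,2]),len(p))
    # recess floor
    q=near((.475,.30),.030,.005,.03,s); print("  floor z",np.median(q[:,2]))
# dark spot by images
for s,n in enumerate(["scene","side"]):
    img=D[n]["img"]; g=img.max(2); w=W[n]
    m=(np.hypot(w[...,0]-.475,w[...,1]-.30)<.03)&(g<40)
    v,u=np.nonzero(m); print("spot",n,u.mean(),v.mean(),w[m].mean(0),m.sum())
# board
for s in (None,0,1):
    p=near((.47,-.30),.2,.006,.016,s)
    if len(p)<50: print(s,len(p));continue
    print("board",s,cv2.minAreaRect((p[:,:2]*1000).astype(np.float32)),len(p), np.median(p[:,2]), np.percentile(p[:,:2],[1,50,99],axis=0).round(3).tolist())
    t=near((.47,-.3),.2,-.02,.005,s); print("table z",np.median(t[:,2]))
E
timeout 100 python3 fit2.py | sed -n '/----/,$p'
python3 - <<'E'
from h import *
viewer.capture("side")
for nm in ["drain_seat","board","cover_c"]:
    pass
for nm in ["board","tray","cover_c"]:
    for r in viewer.regions_of(nm,"side")[:2]: print(nm,r["score"],r["at"])
E
```

```text
----
near cover pts 2272
drain None 476.88897705078125 305.6805419921875 133.46890258789062 136.23646545410156 78.0538330078125 0.023350485692471556 4984
  floor z 0.01560907696737468
drain 0 477.0657043457031 305.6431579589844 133.46890258789062 135.8751678466797 78.0538330078125 0.02426792557704227 1157
  floor z 0.016730801624568747
drain 1 475.6816101074219 306.78509521484375 131.6753692626953 133.42178344726562 78.05635833740234 0.023171051070414173 3827
  floor z 0.015229683505795233
spot scene 400.36 153.52 [0.47688298 0.30750014 0.01676454] 25
spot side 269.64179104477614 346.2089552238806 [0.47517466 0.30589346 0.01564632] 67
board None ((479.5694580078125, -233.28915405273438), (361.3690490722656, 266.0301208496094), 0.05027298256754875) 15479 0.010398994573025067 [[0.331, -0.364], [0.506, -0.279], [0.61, -0.107]]
table z 0.0003108135498763598
board 0 ((479.5225524902344, -232.9958953857422), (265.3987731933594, 361.6053771972656), 89.75579071044922) 9172 0.010509251860313873 [[0.333, -0.365], [0.498, -0.296], [0.61, -0.11]]
table z 0.0003795465524155661
board 1 ((479.61029052734375, -233.81231689453125), (265.7732238769531, 299.1292419433594), 89.40918731689453) 3075 0.008837074915522436 [[0.342, -0.362], [0.479, -0.29], [0.605, -0.118]]
table z -0.001211450285167448
board 0.9 [396.1, 172.9]
tray 0.96 [331.5, 236.3]
cover_c 0.58 [327.9, 217.6]
```

```bash
cat > fit3.py <<'E'
from fit import *
print('----')
viewer.capture("scene")
for n in ["scene","side"]:
    for r in viewer.regions_of("board",n)[:1]:
        m=r["pixels"]; w=W[n][m]; w=w[np.isfinite(w).all(1)]; w=w[(w[:,2]>.004)&(w[:,2]<.016)]
        m2=(w[:,1]<-.2)&(w[:,1]>-.4); w=w[m2]
        print(n,r["score"],cv2.minAreaRect((w[:,:2]*1000).astype(np.float32)),len(w),np.percentile(w,[0.5,50,99.5],axis=0).round(3).tolist())
E
timeout 100 python3 fit3.py | sed -n '/----/,$p'
```

```text
----
scene 0.9 ((471.60546875, -300.31109619140625), (130.59625244140625, 281.9909973144531), 89.75503540039062) 8156 [[0.335, -0.365, 0.006], [0.492, -0.304, 0.01], [0.611, -0.237, 0.014]]
side 0.9 ((468.6866455078125, -298.5852966308594), (136.2591094970703, 278.7590026855469), 89.29901123046875) 2973 [[0.338, -0.363, 0.005], [0.471, -0.295, 0.009], [0.605, -0.232, 0.012]]
```

Emit:
carry_out([
  [[-1.2, -2.97, 1.3, 11.25], [-1.2, -2.97, 1.3, 11.25], [-1.2, -2.97, 1.3, 11.25], [-1.2, -2.97, 1.3, 11.25], [-1.2, -2.97, 1.3, 11.25], [-1.2, -2.97, 1.3, 11.25], [-1.2, -2.97, 1.3, 11.25], [-1.2, -2.97, 1.3, 11.25], [-1.2, -2.97, 1.3, 11.25], [-1.2, -2.97, 1.3, 11.25], [-1.2, -2.97, 1.3, 11.25], [-1.2, -2.97, 1.3, 11.25]],
], hand=85, force=40)

```text
time_s: 1.7
tcp_pos: [0.4766, -0.0599, 0.1835]
tcp_rot: [-0.0, 1.0, -0.0, 0.0]
wrist_force: [0.1, 0.2, 0.5]
width: 0.0849
```

```bash
cat > w.py <<'E'
from h import *
import sys
def grab(tag,n="wrist"):
    st=status.sense(); K,T=cam(n,st); img,d=viewer.capture(n); cv2.imwrite(f"pics/{n}_{tag}.png",img); np.savez(f"{n}_{tag}.npz",img=img,d=d,K=K,T=T)
    return img,d,K,T,cloud(d,K,T),st
if __name__=="__main__":
    img,d,K,T,w,st=grab(sys.argv[1],*(sys.argv[2:3])); print(st["time_s"],np.round(st["tcp_pos"],4),np.round(st["wrist_force"],1),st["width"])
E
python3 w.py a
```

```text
1.7 [ 0.4766 -0.0599  0.1835] [0.1 0.2 0.5] 0.08490270562735874
```

View pics/wrist_a.png

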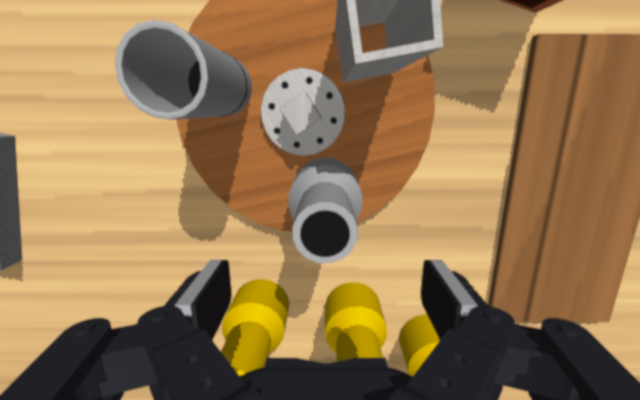

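The wrist picture shows the grey reducer's rim at (325,232), centred between the pads, with the cover at (302,112). The yellow look-alikes lie below, at row 320 and beyond. I'll go down onto the grey one.

Emit:
carry_out([
  [[0, 0, 0.4, 0], [0, 0, 0.9, 0], [0, 0, 1.3, 0], [0, 0, 1.6, 0], [0, 0, 1.6, 0], [0, 0, 1.6, 0]],
])

```text
time_s: 2.35
tcp_pos: [0.4766, -0.06, 0.1036]
tcp_rot: [-0.0, 1.0, 0.001, -0.0]
wrist_force: [-0.1, -0.1, 0.0]
width: 0.0849
```

Emit:
carry_out([
  [[0, 0, 0, 0], [0, 0, 0, 0], [0, 0, 0, 0], [0, 0, 0, 0], [0, 0, 0, 0], [0, 0, 0, 0], [0, 0, 0, 0], [0, 0, 0, 0]],
], hand=20)

```text
time_s: 3.15
tcp_pos: [0.477, -0.0599, 0.104]
tcp_rot: [-0.0, 1.0, 0.0, 0.001]
wrist_force: [-0.6, 1.2, 6.1]
width: 0.0392
```

Emit:
carry_out([
  [[0, 0, -0.2, 0], [0, 0, -0.6, 0], [0, 0, -1.2, 0], [0, 0, -1.7, 0], [-0.1, 0.3, -2, 0], [-0.3, 0.8, -2, 0], [-0.6, 1.5, -2, 0], [-0.9, 2.2, -2, 0], [-1.2, 2.9, -2, 0], [-1.4, 3.6, -2, 0], [-1.54, 4.2, -2, 0], [-1.54, 4.6, -2, 0]],
])

```text
time_s: 4.35
tcp_pos: [0.3977, -0.2925, 0.2038]
tcp_rot: [0.0, 1.0, -0.002, -0.0]
wrist_force: [-0.0, 1.0, -1.9]
width: 0.0393
```

```bash
python3 w.py b side; python3 w.py b wrist
```

```text
4.35 [ 0.3977 -0.2925  0.2038] [-0.   1.  -1.9] 0.039285189486915735
4.4 [ 0.3976 -0.2951  0.2039] [-0.9 -2.3 -1.1] 0.03912820085752786
```

View pics/side_b.png

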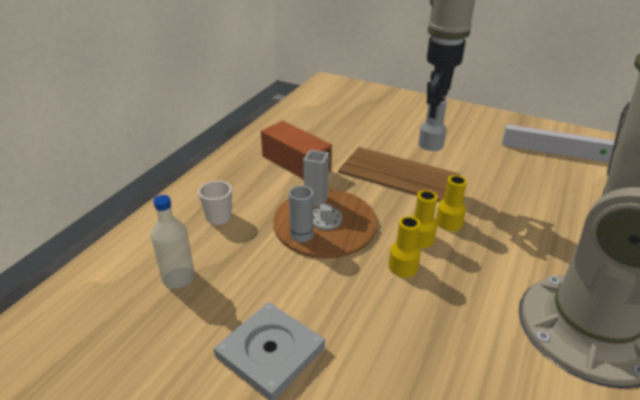

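View pics/wrist_b.png

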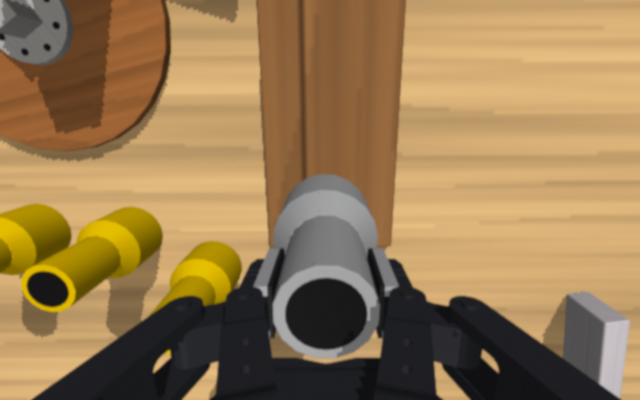

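Both pictures show the reducer held upright, near the robot end of the board (side, 432,120). Now I'll lower it.

Emit:
carry_out([
  [[0, 0.2, 0, 0], [0, 0.2, 0.3, 0], [0, 0.2, 0.8, 0], [0, 0.2, 1.3, 0], [0, 0.2, 1.7, 0], [0, 0.2, 1.9, 0], [0, 0.2, 1.98, 0], [0, 0.2, 2.02, 0], [0, 0.2, 2.03, 0], [0, 0.2, 2.03, 0], [0, 0.2, 2.03, 0]],
])

```text
time_s: 5.55
tcp_pos: [0.3999, -0.3002, 0.1025]
tcp_rot: [0.0, 1.0, 0.0, 0.001]
wrist_force: [0.6, 1.0, -0.6]
width: 0.0389
```

Emit:
carry_out([
  [[0, 0, 0, 0], [0, 0, 0, 0], [0, 0, 0, 0], [0, 0, 0, 0], [0, 0, 0, 0]],
], hand=85)

```text
time_s: 6.05
tcp_pos: [0.3995, -0.3, 0.1018]
tcp_rot: [-0.0, 1.0, 0.0, -0.0]
wrist_force: [0.0, -0.3, -0.9]
width: 0.0851
```

Emit:
carry_out([
  [[0, 0, -0.3, 0], [0, 0, -0.9, 0], [0, 0, -1.5, 0], [0, 0, -1.7, 0], [0, 0, -1.7, 0]],
])

```text
time_s: 6.55
tcp_pos: [0.4003, -0.3005, 0.1882]
tcp_rot: [0.001, 1.0, 0.0, 0.001]
wrist_force: [0.5, 0.6, -0.1]
width: 0.0853
```

```bash
python3 w.py c wrist;python3 w.py c side
```

```text
6.55 [ 0.4003 -0.3005  0.1882] [ 0.5  0.6 -0.1] 0.08529540611957354
6.6 [ 0.3996 -0.3     0.1867] [-0.1  0.2 -0.7] 0.08492080164959813
```

View pics/wrist_c.png

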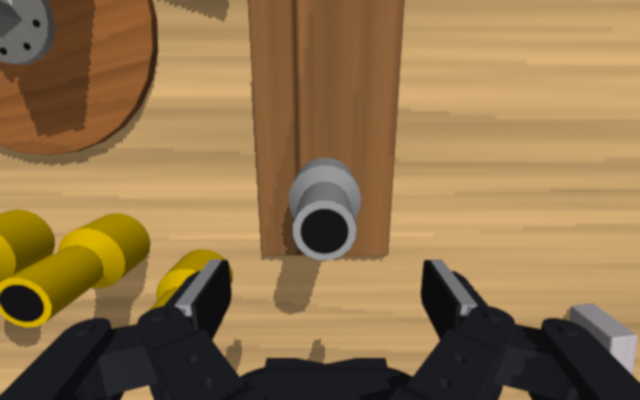

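View pics/side_c.png

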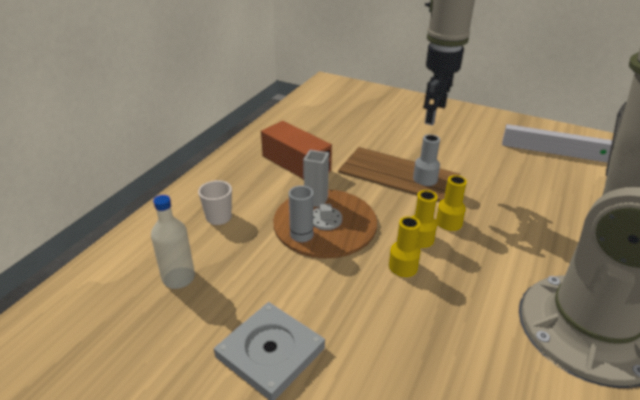

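The reducer stands upright on the board (wrist 325,205). Next is the square tube.

Emit:
carry_out([
  [[0.5, -0.5, 0, -0.3], [1.2, -1.2, 0, -0.6], [1.9, -2.0, 0, -1.0], [2.6, -2.8, 0, -1.22], [3.3, -3.5, 0, -1.22], [3.8, -4.0, 0, -1.22], [3.92, -4.14, 0, -1.22], [3.92, -4.14, 0, -1.22], [3.92, -4.14, 0, -1.22], [3.92, -4.14, 0, -1.22]],
])

```text
time_s: 7.65
tcp_pos: [0.5943, -0.0952, 0.1864]
tcp_rot: [0.0, 0.997, 0.084, -0.001]
wrist_force: [0.1, -0.0, 0.3]
width: 0.0849
```

```bash
cat > sq.py <<'E'
from w import *
import sys
img,d,K,T,w,st=grab(sys.argv[1]); print(st["time_s"],np.round(st["tcp_pos"],4),np.round(st["tcp_rot"],3))
m=np.isfinite(w).all(-1)&(np.hypot(w[...,0]-.596,w[...,1]+.093)<.05)&(w[...,2]>.126)&(w[...,2]<.136)
p=w[m]; print(cv2.minAreaRect((p[:,:2]*1000).astype(np.float32)),np.median(p[:,2]),len(p))
E
python3 sq.py d
```

```text
7.65 [ 0.5943 -0.0952  0.1864] [ 0.     0.997  0.084 -0.001]
((594.4512329101562, -92.6100845336914), (45.095726013183594, 44.023963928222656), 9.742643356323242) 0.1322058735352954 2310
```

View pics/wrist_d.png

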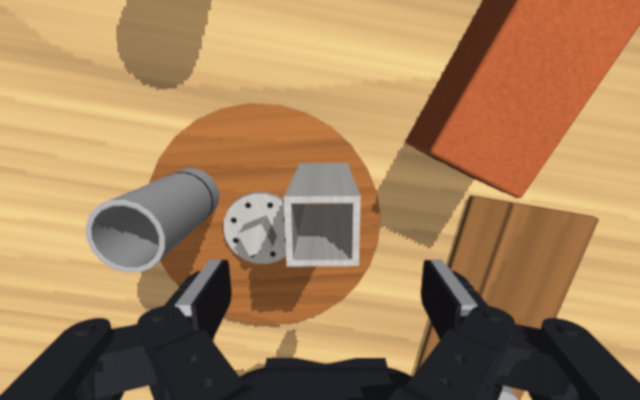

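The square tube sits square and nearly centred between the pads (wrist 322,230), and its fit agrees at (0.5945, -0.0926). I'll go down and grip it.

Emit:
carry_out([
  [[0, -0.05, 0.4, 0], [0, -0.05, 0.9, 0], [0, -0.05, 1.3, 0], [0, -0.05, 1.55, 0], [0, -0.05, 1.55, 0], [0, -0.05, 1.55, 0]],
])

```text
time_s: 8.3
tcp_pos: [0.5952, -0.091, 0.11]
tcp_rot: [0.0, 0.996, 0.085, 0.0]
wrist_force: [0.9, -0.1, 0.5]
width: 0.085
```

Emit:
carry_out([
  [[0, 0, 0, 0], [0, 0, 0, 0], [0, 0, 0, 0], [0, 0, 0, 0], [0, 0, 0, 0], [0, 0, 0, 0], [0, 0, 0, 0], [0, 0, 0, 0]],
], hand=20)

```text
time_s: 9.1
tcp_pos: [0.5957, -0.0908, 0.1102]
tcp_rot: [0.0, 0.996, 0.085, 0.001]
wrist_force: [-1.3, -2.6, 6.2]
width: 0.0441
```

Emit:
carry_out([
  [[0, 0, -0.2, 0], [0, 0, -0.6, 0], [0, 0, -1.2, 0], [0, 0, -1.7, 0], [-0.1, 0.3, -2, 0], [-0.3, 0.8, -2, 0], [-0.5, 1.5, -2, 0], [-0.8, 2.2, -2, 0], [-1.0, 2.9, -2, 0], [-1.15, 3.5, -2, 0], [-1.22, 3.9, -2, 0], [-1.22, 4.03, -2, 0]],
])

```text
time_s: 10.3
tcp_pos: [0.5675, -0.3024, 0.2088]
tcp_rot: [0.0, 0.997, 0.083, -0.001]
wrist_force: [-0.1, -0.3, -3.2]
width: 0.0434
```

Emit:
carry_out([
  [[0, 0, 0, 0], [0, 0, 0.3, 0], [0, 0, 0.8, 0], [0, 0, 1.3, 0], [0, 0, 1.7, 0], [0, 0, 1.9, 0], [0, 0, 1.98, 0], [0, 0, 2.02, 0], [0, 0, 2.03, 0], [0, 0, 2.03, 0], [0, 0, 2.03, 0]],
])

```text
time_s: 11.4
tcp_pos: [0.5695, -0.2997, 0.1086]
tcp_rot: [0.0, 0.996, 0.085, 0.001]
wrist_force: [-0.3, -0.2, -3.4]
width: 0.0435
```

```bash
python3 w.py e wrist
```

```text
11.4 [ 0.5695 -0.2997  0.1086] [-0.3 -0.2 -3.4] 0.043479602133295464
```

View pics/wrist_e.png

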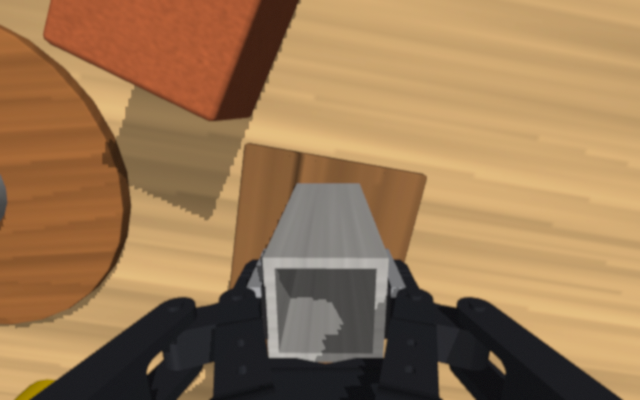

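Emit:
carry_out([
  [[0, 0, 0.01, 0], [0, 0, 0.02, 0], [0, 0, 0.03, 0], [0, 0, 0.03, 0]],
])

```text
time_s: 11.85
tcp_pos: [0.5697, -0.2999, 0.1081]
tcp_rot: [0.0, 0.996, 0.085, 0.001]
wrist_force: [-2.5, 0.6, 7.3]
width: 0.0441
```

Emit:
carry_out([
  [[0, 0, 0, 0], [0, 0, 0, 0], [0, 0, 0, 0], [0, 0, 0, 0], [0, 0, 0, 0]],
], hand=85)

```text
time_s: 12.35
tcp_pos: [0.5691, -0.2994, 0.1061]
tcp_rot: [-0.0, 0.996, 0.085, -0.0]
wrist_force: [-0.1, 0.1, -0.3]
width: 0.0852
```

Emit:
carry_out([
  [[0, 0, -0.3, 0], [0, 0, -0.9, 0], [0, 0, -1.5, 0], [0, 0, -1.6, 0], [0, 0, -1.6, 0]],
])

```text
time_s: 12.85
tcp_pos: [0.5699, -0.3, 0.1888]
tcp_rot: [0.001, 0.996, 0.085, 0.002]
wrist_force: [0.9, 0.1, -0.0]
width: 0.0851
```

```bash
python3 w.py f wrist
```

```text
12.85 [ 0.5699 -0.3     0.1888] [ 0.9  0.1 -0. ] 0.08509047444346853
```

View pics/wrist_f.png

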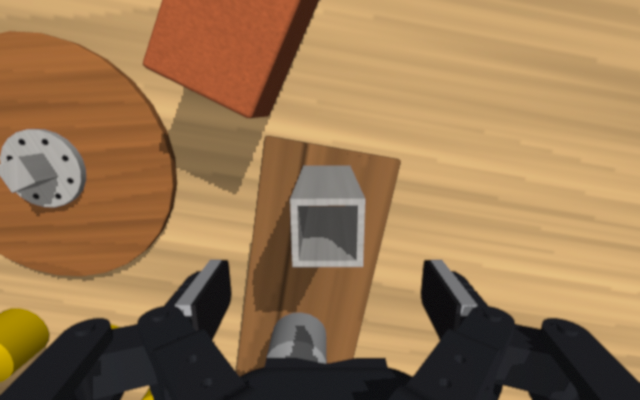

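The square tube stands on the board (wrist 328,225). Next is the sleeve.

Emit:
carry_out([
  [[0.1, -0.5, 0, 0.3], [0.2, -1.2, 0, 0.6], [0.3, -2.0, 0, 1.0], [0.5, -2.9, 0, 1.22], [0.7, -3.8, 0, 1.22], [0.8, -4.7, 0, 1.22], [1.0, -5.5, 0, 1.22], [1.1, -6.2, 0, 1.22], [1.12, -6.49, 0, 1.22], [1.12, -6.49, 0, 1.22], [1.12, -6.49, 0, 1.22], [1.12, -6.49, 0, 1.22]],
])

```text
time_s: 14.1
tcp_pos: [0.5692, 0.0272, 0.186]
tcp_rot: [0.001, 1.0, -0.002, -0.0]
wrist_force: [0.2, 0.6, 0.8]
width: 0.0849
```

```bash
cat > sl.py <<'E'
from w import *
from scipy.optimize import least_squares
def circ(p,r,c0):
    s=least_squares(lambda c: np.hypot(p[:,0]-c[0],p[:,1]-c[1])-r,c0,loss="soft_l1",f_scale=0.001); return s.x.round(4),np.median(np.abs(s.fun)).round(4),len(p)
if __name__=="__main__":
    img,d,K,T,w,st=grab("g"); print(st["time_s"],np.round(st["tcp_pos"],4),np.round(st["tcp_rot"],3))
    m=np.isfinite(w).all(-1)&(np.hypot(w[...,0]-.570,w[...,1]-.0295)<.035)&(w[...,2]>.117)&(w[...,2]<.128)
    p=w[m]; print(cv2.minEnclosingCircle((p[:,:2]*1000).astype(np.float32)),np.median(p[:,2]),circ(p,.023,(.57,.03)))
E
python3 sl.py
```

```text
14.1 [0.5692 0.0272 0.186 ] [ 0.001  1.    -0.002 -0.   ]
((566.6531372070312, 28.26087760925293), 25.074966430664062) 0.12202824008869867 (array([0.5674, 0.0284]), np.float64(0.001), 1695)
```

View pics/wrist_g.png

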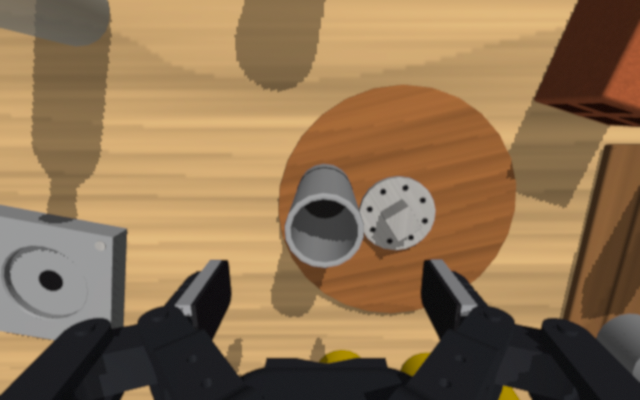

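Emit:
carry_out([
  [[-0.02, 0, 0.4, 0], [-0.02, 0, 0.9, 0], [-0.02, 0, 1.4, 0], [-0.02, 0, 1.7, 0], [-0.02, 0, 1.7, 0], [-0.02, 0, 1.7, 0]],
])

```text
time_s: 14.75
tcp_pos: [0.5685, 0.0287, 0.1017]
tcp_rot: [0.0, 1.0, -0.001, -0.0]
wrist_force: [-0.5, -0.6, 0.3]
width: 0.0847
```

Emit:
carry_out([
  [[0, 0, 0, 0], [0, 0, 0, 0], [0, 0, 0, 0], [0, 0, 0, 0], [0, 0, 0, 0], [0, 0, 0, 0], [0, 0, 0, 0], [0, 0, 0, 0]],
], hand=25)

```text
time_s: 15.55
tcp_pos: [0.569, 0.0297, 0.1024]
tcp_rot: [-0.0, 1.0, -0.0, 0.001]
wrist_force: [0.4, -1.6, 6.4]
width: 0.0481
```

Emit:
carry_out([
  [[0, 0, -0.2, 0], [0, 0, -0.6, 0], [0, 0, -1.2, 0], [0, 0, -1.8, 0], [0, 0.1, -2.3, 0], [-0.2, 0.4, -2.6, 0], [-0.4, 1.0, -2.6, 0], [-0.6, 1.7, -2.6, 0], [-0.8, 2.4, -2.6, 0], [-1.0, 3.1, -2.6, 0], [-1.2, 3.8, -2.6, 0], [-1.4, 4.5, -2.6, 0]],
])

```text
time_s: 16.75
tcp_pos: [0.4975, -0.1962, 0.2318]
tcp_rot: [-0.0, 1.0, 0.0, 0.0]
wrist_force: [0.6, -0.1, -1.7]
width: 0.0486
```

Emit:
carry_out([
  [[-0.15, 0.7, 0, 0], [-0.25, 1.3, 0, 0], [-0.28, 1.8, 0, 0], [-0.28, 2.09, 0, 0], [-0.28, 2.09, 0, 0], [-0.28, 2.09, 0.3, 0], [-0.28, 2.09, 0.9, 0], [-0.28, 2.09, 1.5, 0], [-0.28, 2.09, 2.0, 0], [-0.28, 2.09, 2.4, 0], [-0.28, 2.09, 2.55, 0], [-0.28, 2.09, 2.6, 0]],
])

```text
time_s: 17.95
tcp_pos: [0.4845, -0.2981, 0.1007]
tcp_rot: [-0.001, 1.0, 0.001, -0.001]
wrist_force: [0.2, -0.1, -0.2]
width: 0.0484
```

Emit:
carry_out([
  [[0, 0, 0.01, 0], [0, 0, 0.02, 0], [0, 0, 0.03, 0], [0, 0, 0.04, 0], [0, 0, 0.04, 0]],
])

```text
time_s: 18.45
tcp_pos: [0.4849, -0.2999, 0.1004]
tcp_rot: [0.0, 1.0, 0.0, 0.001]
wrist_force: [-1.3, 1.0, 5.5]
width: 0.0482
```

```bash
python3 w.py h wrist;python3 w.py h scene
```

```text
18.45 [ 0.4849 -0.2999  0.1004] [-1.3  1.   5.5] 0.048162382271440235
18.5 [ 0.4849 -0.2999  0.1004] [-1.7  1.7  5.6] 0.04818656413553941
```

View pics/wrist_h.png

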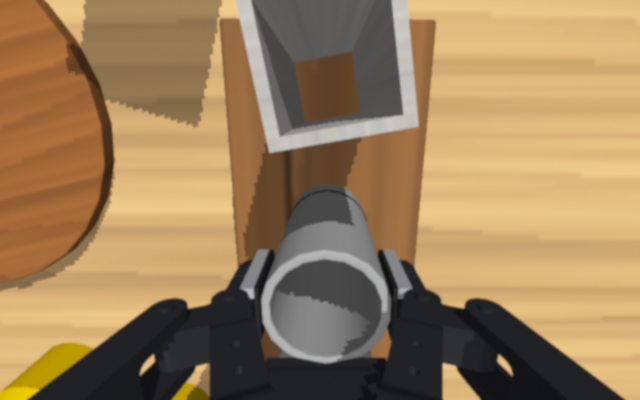

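View pics/scene_h.png

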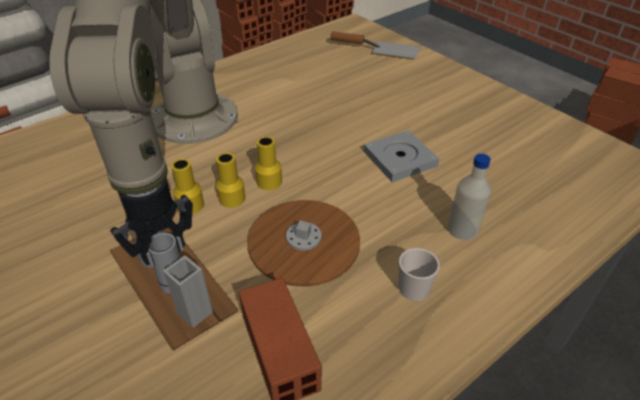

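The sleeve is on the board in contact with it, and all three stand in a row. I'll release it, go up and move over the cover.

Emit:
carry_out([
  [[0, 0, 0, 0], [0, 0, 0, 0], [0, 0, 0, 0], [0, 0, 0, 0], [0, 0, 0, 0]],
], hand=85)

```text
time_s: 19.05
tcp_pos: [0.4842, -0.2996, 0.0991]
tcp_rot: [-0.0, 1.0, -0.0, -0.0]
wrist_force: [-0.4, -0.5, -0.2]
width: 0.085
```

Emit:
carry_out([
  [[0, 0, -0.3, 0], [0, 0, -0.9, 0], [0, 0, -1.5, 0], [0, -0.2, -1.8, 0], [0.1, -0.8, -1.8, 0], [0.3, -1.6, -1.8, 0], [0.6, -2.5, -1.8, 0], [0.9, -3.4, -1.8, 0], [1.1, -4.2, -1.8, 0], [1.2, -4.9, -1.8, 0], [1.24, -5.18, -1.8, 0], [1.24, -5.18, -1.8, 0]],
])

```text
time_s: 20.25
tcp_pos: [0.5463, -0.0374, 0.1893]
tcp_rot: [-0.0, 1.0, 0.003, -0.0]
wrist_force: [-0.6, -0.6, 0.5]
width: 0.0849
```

Emit:
carry_out([
  [[0, 0, 0, 0], [0, 0, 0, 0]],
])

```text
time_s: 20.45
tcp_pos: [0.5459, -0.0429, 0.1894]
tcp_rot: [0.0, 1.0, -0.002, -0.0]
wrist_force: [-0.1, 0.0, 0.0]
width: 0.0849
```

```bash
cat > cv.py <<'E'
from sl import *
img,d,K,T,w,st=grab("i"); print(st["time_s"],np.round(st["tcp_pos"],4),np.round(st["tcp_rot"],3))
g=np.isfinite(w).all(-1)
m=g&(np.hypot(w[...,0]-.547,w[...,1]+.041)<.05)&(w[...,2]>.038)&(w[...,2]<.052)
p=w[m]; print("boss",cv2.minAreaRect((p[:,:2]*1000).astype(np.float32)),np.median(p[:,2]),len(p))
m=g&(np.hypot(w[...,0]-.547,w[...,1]+.041)<.05)&(w[...,2]>.0165)&(w[...,2]<.026)
p=w[m]; print("disc",cv2.minEnclosingCircle((p[:,:2]*1000).astype(np.float32)),np.median(p[:,2]),len(p))
E
python3 cv.py; python3 w.py i scene
```

```text
20.45 [ 0.5459 -0.0429  0.1894] [ 0.     1.    -0.002 -0.   ]
boss ((543.7240600585938, -39.94530487060547), (24.331254959106445, 24.310043334960938), 32.39388656616211) 0.04631233001595106 806
disc ((543.480712890625, -39.99115753173828), 36.03341293334961) 0.020474931389510564 3558
20.5 [ 0.546  -0.0429  0.1894] [-0.5  0.8 -0.3] 0.08483212764237358
```

View pics/wrist_i.png

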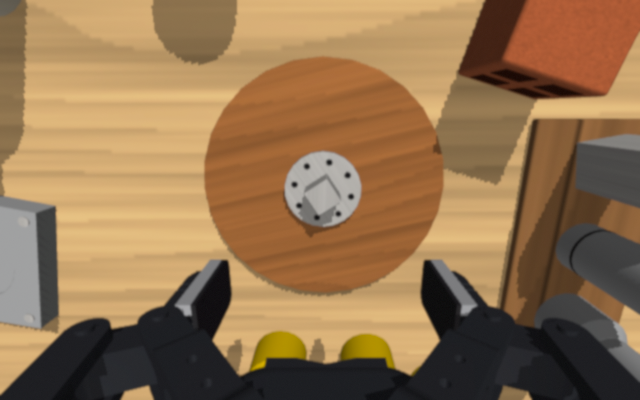

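View pics/scene_i.png

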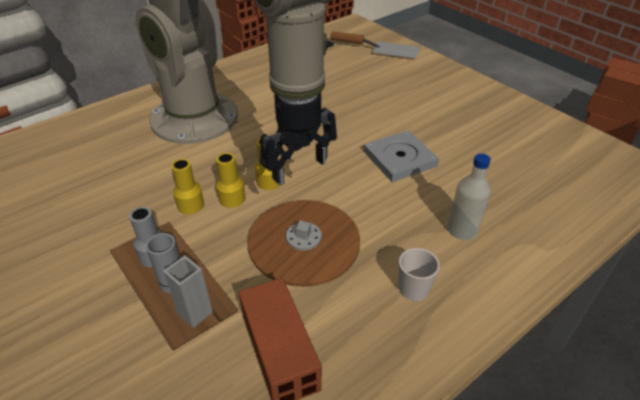

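The cover lies clear at wrist (322,190), its boss turned 32 degrees. The scene picture shows all three fittings standing on the board and the bystanders untouched. I'll align with the boss and go partway down.

Emit:
carry_out([
  [[-0.05, -0.02, 0.3, -1.0], [-0.05, -0.02, 0.8, -2.0], [-0.05, -0.02, 1.3, -3.0], [-0.05, -0.02, 1.7, -4.05], [-0.05, -0.02, 1.8, -4.05], [-0.05, -0.02, 1.8, -4.05], [-0.05, -0.02, 1.8, -4.05], [-0.05, -0.02, 1.8, -4.05]],
], hand=60)

```text
time_s: 21.35
tcp_pos: [0.5446, -0.0398, 0.1006]
tcp_rot: [0.0, 0.961, 0.278, 0.001]
wrist_force: [0.4, 0.3, 0.7]
width: 0.0599
```

```bash
sed -i 's/grab("i")/grab(__import__("sys").argv[1])/' cv.py; python3 cv.py j
```

```text
21.35 [ 0.5446 -0.0398  0.1006] [0.    0.961 0.278 0.001]
boss ((543.8515625, -40.007320404052734), (24.828285217285156, 23.81170082092285), 32.70750427246094) 0.04628053870300637 1666
disc ((543.66259765625, -40.083106994628906), 36.062740325927734) 0.020439063238861715 6555
```

View pics/wrist_j.png

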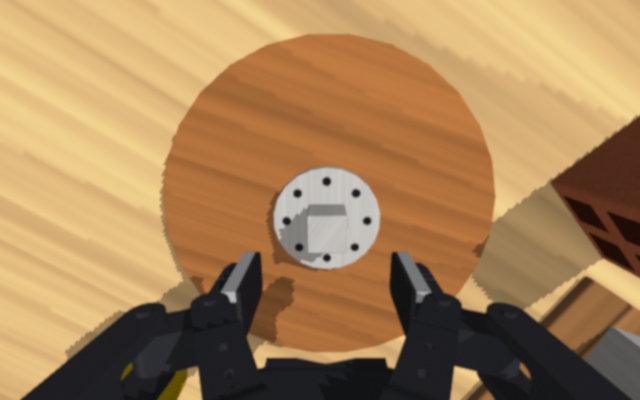

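The boss is centred and square to the pads (wrist 326,230). I'll go down and grip it.

Emit:
carry_out([
  [[0, 0, 0.3, 0], [0, 0, 0.7, 0], [0, 0, 1.0, 0], [0, 0, 1.15, 0], [0, 0, 1.17, 0], [0, 0, 1.17, 0], [0, 0, 1.17, 0]],
])

```text
time_s: 22.1
tcp_pos: [0.5445, -0.0397, 0.0418]
tcp_rot: [0.0, 0.96, 0.279, 0.001]
wrist_force: [-0.5, 0.3, -0.6]
width: 0.0602
```

Emit:
carry_out([
  [[0, 0, 0, 0], [0, 0, 0, 0], [0, 0, 0, 0], [0, 0, 0, 0], [0, 0, 0, 0], [0, 0, 0, 0], [0, 0, 0, 0]],
], hand=10)

```text
time_s: 22.8
tcp_pos: [0.5442, -0.0397, 0.0414]
tcp_rot: [0.0, 0.96, 0.279, 0.0]
wrist_force: [-0.5, -0.6, 5.4]
width: 0.0232
```

The cover is gripped. I'll check the drain from the earlier wrist picture g too, then lift.

Run:
```python
import numpy as np,cv2
from h import cloud
from sl import circ
D=np.load("wrist_g.npz"); w=cloud(D["d"],D["K"],D["T"]); g=D["img"].max(2)
m=(np.hypot(w[...,0]-.476,w[...,1]-.306)<.03)&(g<45)&(np.arange(640)<110)[None]
v,u=np.nonzero(m); print(u.mean(),v.mean(),w[m].mean(0),m.sum())
```

```text
50.38175675675676 280.2094594594595 [0.4743172  0.3064314  0.01696864] 296
```

Emit:
carry_out([
  [[0, 0, -0.1, 0], [0, 0, -0.4, 0], [0, 0, -0.9, 0], [0, 0, -1.4, 0], [0.1, -0.2, -1.9, 0.4], [0.3, -0.6, -2.2, 1.0], [0.5, -1.2, -2.3, 1.7], [0.8, -1.9, -2.3, 2.4], [1.1, -2.6, -2.3, 3.1], [1.4, -3.3, -2.3, 3.8], [1.7, -4.0, -2.3, 4.05], [1.9, -4.4, -2.3, 4.05]],
])

```text
time_s: 24.0
tcp_pos: [0.5043, 0.2007, 0.1555]
tcp_rot: [-0.0, 1.0, 0.001, -0.001]
wrist_force: [0.2, 0.1, -2.3]
width: 0.0234
```

```bash
python3 w.py k; python3 w.py k2
```

```text
24.0 [0.5043 0.2007 0.1555] [ 0.2  0.1 -2.3] 0.023402125496283663
24.05 [0.5037 0.2043 0.1554] [-0.7  3.5 -1.3] 0.02310761980682852
```

View pics/wrist_k2.png

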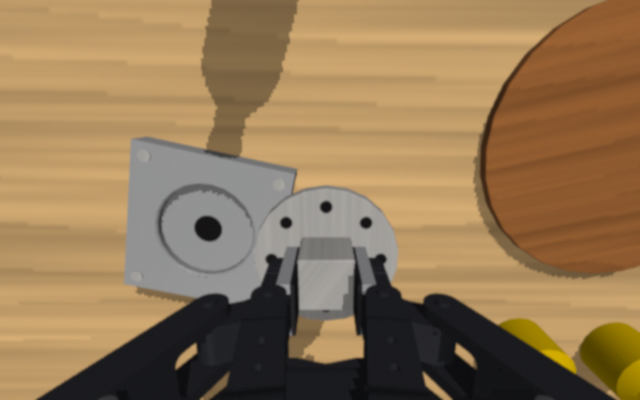

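```bash
cat > dr.py <<'E'
from sl import *
def meas(tag):
    D=np.load(f"wrist_{tag}.npz"); w=cloud(D["d"],D["K"],D["T"]); g=D["img"].max(2)
    ok=np.isfinite(w).all(-1)
    m=(np.hypot(w[...,0]-.476,w[...,1]-.306)<.03)&(g<60)&ok
    print("spot",w[m].mean(0).round(4),m.sum())
    m=(np.hypot(w[...,0]-.476,w[...,1]-.306)<.1)&ok&(w[...,2]>.02)&(w[...,2]<.028)
    p=w[m]; print("top z",np.median(p[:,2]),cv2.minAreaRect((p[:,:2]*1000).astype(np.float32)))
    # cover in hand
    TI=np.linalg.inv(D["T"])
    return D,w
if __name__=="__main__":
    for t in ("k","k2"):
        D,w=meas(t)
    # cover: points between z .10 and .145 near tcp
    m=np.isfinite(w).all(-1)&(np.hypot(w[...,0]-.504,w[...,1]-.204)<.045)&(w[...,2]>.12)&(w[...,2]<.145)
    p=w[m]; print("disc in hand",cv2.minEnclosingCircle((p[:,:2]*1000).astype(np.float32)),np.median(p[:,2]))
    q=p[np.abs(p[:,2]-np.median(p[:,2]))<.006]; c,*_=np.linalg.lstsq(np.c_[q[:,:2]-[.504,.204],np.ones(len(q))],q[:,2],rcond=None); print("plane",c)
E
python3 dr.py
```

```text
spot [0.4743 0.3066 0.017 ] 483
top z 0.024356054247318404 ((473.60321044921875, 307.2650146484375), (130.76124572753906, 131.0670166015625), 77.9812240600586)
spot [0.4743 0.3066 0.017 ] 481
top z 0.02438181293699876 ((473.4570007324219, 307.1576843261719), (130.73426818847656, 131.1728973388672), 78.13359832763672)
disc in hand ((502.8895568847656, 204.4814453125), 36.2140998840332) 0.13440749322721623
plane [-0.01106675  0.00226729  0.13451704]
```

The drain fit in the wrist frame is centre (0.474, 0.3068) with its top at 24 mm. The held cover lies level at the TCP. I'll go above the drain, offset +10 mm in x.

Emit:
carry_out([
  [[-0.1, -0.4, 0, 0], [-0.2, -1.0, 0, 0], [-0.3, -1.6, 0, 0], [-0.4, -2.0, 0, 0], [-0.43, -2.2, 0.3, 0], [-0.43, -2.2, 0.8, 0], [-0.43, -2.2, 1.3, 0], [-0.43, -2.2, 1.55, 0], [-0.43, -2.2, 1.6, 0], [-0.43, -2.2, 1.6, 0], [-0.43, -2.2, 1.6, 0], [-0.43, -2.2, 1.6, 0]],
], force=20)

```text
time_s: 25.3
tcp_pos: [0.4854, 0.3074, 0.0771]
tcp_rot: [-0.001, 1.0, -0.0, 0.001]
wrist_force: [0.5, 0.1, -2.1]
width: 0.0235
```

```bash
python3 w.py l; python3 -c "
from dr import *
meas('l')"
```

```text
25.3 [0.4854 0.3074 0.0771] [ 0.5  0.1 -2.1] 0.023465707260249668
spot [0.4962 0.3048 0.1282] 12459
top z 0.024408936672713932 ((473.4280700683594, 306.8265686035156), (130.7285919189453, 130.94598388671875), 78.07388305664062)
```

View pics/wrist_l.png

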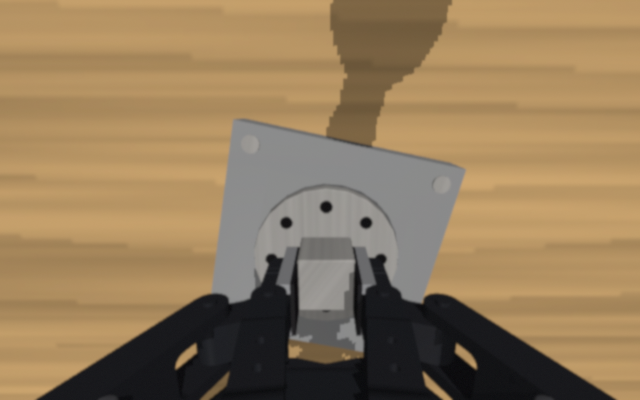

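Emit:
carry_out([
  [[-0.03, 0, 0.1, 0], [-0.03, 0, 0.25, 0], [-0.03, 0, 0.36, 0], [-0.03, 0, 0.42, 0], [-0.03, 0, 0.44, 0], [-0.03, 0, 0.44, 0]],
])

```text
time_s: 25.95
tcp_pos: [0.4831, 0.307, 0.0537]
tcp_rot: [0.0, 1.0, 0.0, -0.0]
wrist_force: [0.8, -0.5, -2.1]
width: 0.0229
```

Emit:
carry_out([
  [[0, 0, 0.02, 0], [0, 0, 0.04, 0], [0, 0, 0.06, 0], [0, 0, 0.06, 0]],
])

```text
time_s: 26.35
tcp_pos: [0.4832, 0.3073, 0.0529]
tcp_rot: [-0.0, 1.0, 0.0, 0.0]
wrist_force: [-8.8, -4.9, 17.6]
width: 0.0234
```

Emit:
carry_out([
  [[0, 0, 0.02, 0], [0, 0, 0.04, 0], [0, 0, 0.04, 0]],
])

```text
time_s: 26.65
tcp_pos: [0.483, 0.3073, 0.0517]
tcp_rot: [-0.001, 1.0, -0.0, 0.0]
wrist_force: [-12.5, -7.8, 25.8]
width: 0.0229
```

```bash
cat > tl.py <<'E'
from w import *
img,d,K,T,w,st=grab(sys.argv[1]); t=np.array(st["tcp_pos"]); print(st["time_s"],t.round(4),np.round(st["wrist_force"],1),np.round(st["tcp_rot"],3),st["width"])
l=(w-t)
# disc top visible part: +x side of boss, outside pads
m=np.isfinite(w).all(-1)&(l[...,0]>.015)&(l[...,0]<.034)&(np.abs(l[...,1])<.028)&(l[...,2]<-.01)&(l[...,2]>-.04)
q=l[m]
for _ in range(3):
    c,*_=np.linalg.lstsq(np.c_[q[:,:2],np.ones(len(q))],q[:,2],rcond=None); r=q@[ -c[0],-c[1],1]-c[2]; q=q[np.abs(r)<.002]
print("disc plane slopes",c.round(4),"z under tcp (disc top)",(c[2]+t[2]).round(4),len(q))
E
python3 tl.py m
```

```text
26.65 [0.483  0.3073 0.0517] [-12.5  -7.8  25.8] [-0.001  1.    -0.     0.   ] 0.022947757613952277
disc plane slopes [-0.035   0.0021 -0.019 ] z under tcp (disc top) 0.0327 2838
```

View pics/wrist_m.png

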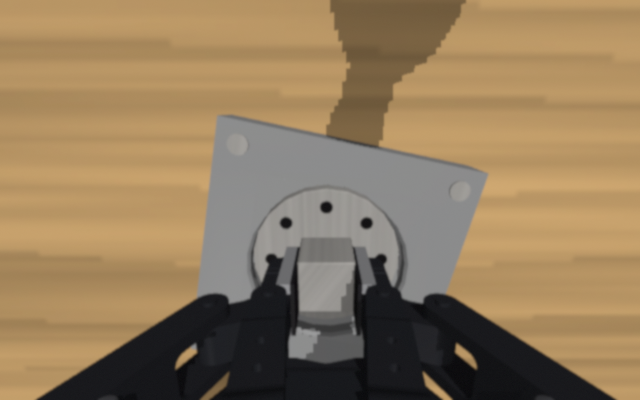

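```bash
python3 - <<'E'
import cv2,numpy as np
i=cv2.imread("pics/wrist_m.png")[160:370,220:430]; i=cv2.convertScaleAbs(i,alpha=1.4); cv2.imwrite("pics/crop_m.png",cv2.resize(i,(590,590),interpolation=cv2.INTER_CUBIC))
E
python3 w.py m side; python3 -c "
import cv2
i=cv2.imread('pics/side_m.png')[270:400,200:340]; cv2.imwrite('pics/crop_ms.png',cv2.resize(i,None,fx=4.5,fy=4.5,interpolation=cv2.INTER_CUBIC))"
```

```text
26.7 [0.483  0.3073 0.0517] [-14.1  -7.1  25.8] 0.02340509123127885
```

View pics/crop_m.png

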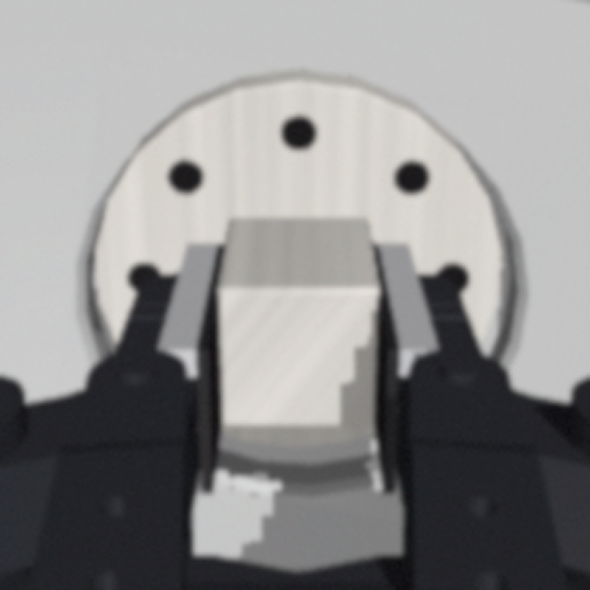

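View pics/crop_ms.png

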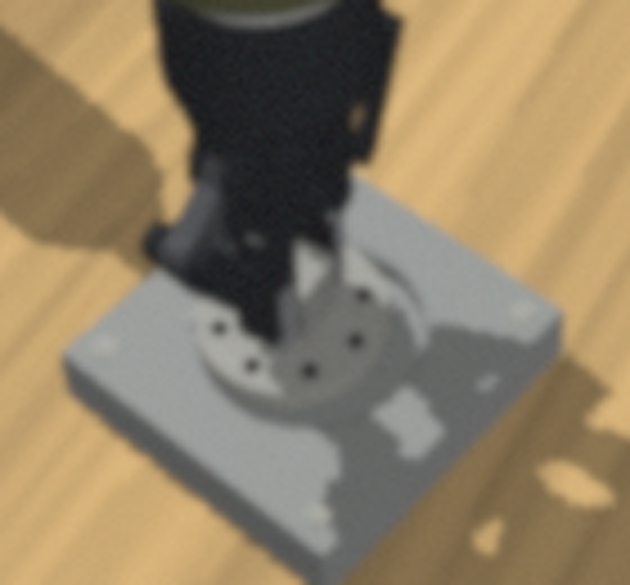

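The cover lies on the rim at +x (wrist crop, top edge) and overhangs the recess at -x. 26 N does not pivot it in the grip. I'll ease off, move to about 11 mm offset and open the jaws slightly so the -x edge drops into the recess.

Emit:
carry_out([
  [[0, 0, -0.05, 0], [0, 0, -0.11, 0], [0.05, 0, -0.11, 0], [0.05, 0, -0.1, 0], [0.05, 0, -0.09, 0], [0.05, 0, -0.09, 0]],
])

```text
time_s: 27.35
tcp_pos: [0.4854, 0.3069, 0.0528]
tcp_rot: [0.0, 1.0, -0.0, -0.0]
wrist_force: [0.3, -0.2, -1.6]
width: 0.0232
```

Emit:
carry_out([
  [[0, 0, 0, 0], [0, 0, 0, 0], [0, 0, 0, 0]],
], hand=34)

```text
time_s: 27.65
tcp_pos: [0.4857, 0.3072, 0.0535]
tcp_rot: [-0.0, 1.0, 0.0, 0.0]
wrist_force: [0.5, 0.8, -0.6]
width: 0.0338
```

```bash
python3 tl.py n;python3 w.py n side; python3 -c "
import cv2
i=cv2.imread('pics/wrist_n.png')[160:370,220:430]; j=cv2.imread('pics/side_n.png')[290:400,210:320]; r=lambda a:cv2.resize(cv2.convertScaleAbs(a,alpha=1.3),(395,395),interpolation=cv2.INTER_CUBIC)
import numpy as np; cv2.imwrite('pics/crop_n.png',np.hstack([r(i),r(j)]))"
```

```text
27.65 [0.4857 0.3072 0.0535] [ 0.5  0.8 -0.6] [-0.  1.  0.  0.] 0.033788858987068855
disc plane slopes [-0.1314 -0.0003 -0.0177] z under tcp (disc top) 0.0358 1984
27.7 [0.4857 0.3072 0.0535] [ 0.2  0.3 -0.4] 0.03420379099737828
```

View pics/crop_n.png

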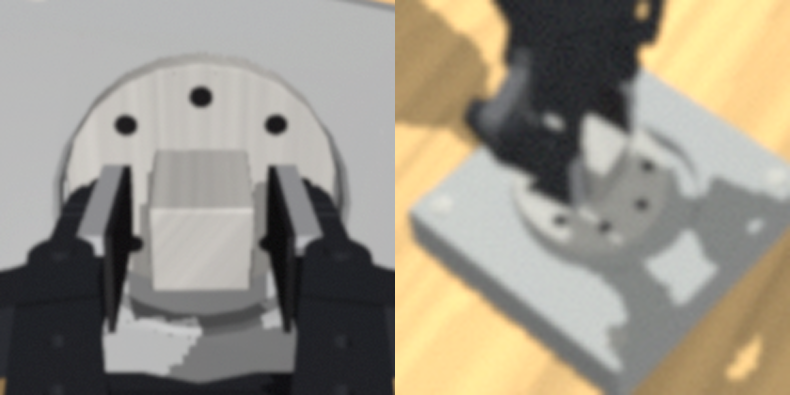

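Run:
```python
import numpy as np
from h import cloud
for t in ("m","n"):
    D=np.load(f"wrist_{t}.npz"); w=cloud(D["d"],D["K"],D["T"]);
    print(t)
    for v in range(175,345,6): print(v,w[v,326].round(4), w[v,300].round(4))
```

```text
m
175 [0.5235 0.3072 0.0253] [0.5235 0.3196 0.0252]
181 [0.5205 0.3072 0.0246] [0.5202 0.3198 0.0233]
187 [0.5187 0.3072 0.0297] [0.5175 0.3198 0.0247]
193 [0.5165 0.3072 0.0322] [0.5164 0.3192 0.032 ]
199 [0.5137 0.3072 0.0325] [0.5134 0.3194 0.0314]
205 [0.5105 0.3072 0.0316] [0.5106 0.3194 0.0317]
211 [0.5075 0.3072 0.0315] [0.5078 0.3194 0.0323]
217 [0.5048 0.3072 0.0322] [0.5045 0.3196 0.0312]
223 [0.5017 0.3072 0.032 ] [0.5018 0.3196 0.0321]
229 [0.4984 0.3072 0.0313] [0.4987 0.3196 0.0319]
235 [0.495  0.3072 0.0304] [0.4958 0.3197 0.0323]
241 [0.4943 0.3072 0.0362] [0.4923 0.3198 0.0313]
247 [0.4949 0.3072 0.0444] [0.4937 0.319  0.0418]
253 [0.4942 0.3072 0.0492] [0.4939 0.3185 0.0486]
259 [0.4944 0.3072 0.0556] [0.4932 0.3182 0.053 ]
265 [0.4926 0.3072 0.0574] [0.4927 0.3178 0.0576]
271 [0.4901 0.3072 0.0577] [0.4902 0.3179 0.0579]
277 [0.4869 0.3072 0.0569] [0.4867 0.318  0.0565]
283 [0.4845 0.3072 0.0576] [0.485  0.3179 0.0584]
289 [0.4814 0.3072 0.057 ] [0.4812 0.3181 0.0568]
295 [0.4783 0.3072 0.0566] [0.4788 0.3181 0.0576]
301 [0.4749 0.3072 0.0559] [0.4757 0.3182 0.0572
[... 1103 characters left out ...]

265 [0.4917 0.3071 0.0519] [0.4915 0.3184 0.0516]
271 [0.491  0.3071 0.056 ] [0.4913 0.318  0.0565]
277 [0.489  0.3071 0.0576] [0.4884 0.3181 0.0564]
283 [0.4855 0.3071 0.0563] [0.4855 0.3181 0.0563]
289 [0.4825 0.3071 0.0562] [0.4821 0.3183 0.0555]
295 [0.4785 0.3071 0.0545] [0.4788 0.3184 0.0549]
301 [0.4761 0.3071 0.0553] [0.475  0.3186 0.0537]
307 [0.4724 0.3071 0.0543] [0.4712 0.3187 0.0525]
313 [0.4692 0.3071 0.0541] [0.4434 0.322  0.0169]
319 [0.4384 0.307  0.0156] [0.4397 0.3221 0.0173]
325 [0.4345 0.307  0.0159] [0.4368 0.322  0.0189]
331 [0.4333 0.307  0.0198] [0.4356 0.3218 0.0227]
337 [0.4327 0.307  0.0242] [0.4328 0.3217 0.0242]
343 [0.4283 0.307  0.0237] [0.4285 0.3219 0.0239]
```

Emit:
carry_out([
  [[0, 0, 0, 0], [0, 0, 0, 0], [0, 0, 0, 0]],
])

```text
time_s: 28.05
tcp_pos: [0.4856, 0.3071, 0.0533]
tcp_rot: [-0.0, 1.0, 0.0, -0.0]
wrist_force: [-0.6, -0.4, -0.2]
width: 0.0342
```

```bash
cat > tilt.py <<'E'
from w import *
img,d,K,T,w,st=grab(sys.argv[1]); t=np.array(st["tcp_pos"]); print(st["time_s"],t.round(4),np.round(st["wrist_force"],1),st["width"])
def pf(u0,u1,v0,v1,nm):
    q=w[v0:v1,u0:u1].reshape(-1,3); q=q[np.isfinite(q).all(1)]; o=q.mean(0)
    for _ in range(4):
        c,*_=np.linalg.lstsq(np.c_[q[:,:2]-o[:2],np.ones(len(q))],q[:,2],rcond=None); r=q[:,2]-(q[:,:2]-o[:2])@c[:2]-c[2]; q=q[np.abs(r)<max(.001,2*r.std())]
    print(nm,o.round(4),"slopes",c.round(4),"rms",r.std().round(5),len(q))
pf(290,362,196,236,"disc"); pf(302,350,280,306,"boss")
E
python3 tilt.py o
```

```text
28.05 [0.4856 0.3071 0.0533] [-0.6 -0.4 -0.2] 0.03424873639989511
disc [0.508  0.3072 0.0337] slopes [0.1628 0.0052 0.0338] rms 0.00047 2540
boss [0.4805 0.3072 0.0557] slopes [0.1647 0.0019 0.0557] rms 0.00043 1184
```

The cover is tilted 0.163 rad with its -x edge in the recess, about 9 mm off centre, and its point is about 23 mm above the floor. It is stable, and step 2's figures are met. Now I'll regrip lightly, draw it 12 mm in -x and let it down.

Emit:
carry_out([
  [[0, 0, 0, 0], [0, 0, 0, 0], [0, 0, 0, 0], [0, 0, 0, 0]],
], hand=10, force=20)

```text
time_s: 28.5
tcp_pos: [0.4856, 0.307, 0.0534]
tcp_rot: [-0.0, 1.0, 0.0, -0.0]
wrist_force: [-0.4, 0.4, 1.4]
width: 0.0237
```

Emit:
carry_out([
  [[-0.03, 0, 0, 0], [-0.07, 0, 0, 0], [-0.12, 0, 0, 0], [-0.17, 0, 0, 0], [-0.21, 0, 0, 0], [-0.24, 0, 0, 0], [-0.24, 0, 0, 0], [-0.24, 0, 0, 0]],
])

```text
time_s: 29.3
tcp_pos: [0.4733, 0.3071, 0.0532]
tcp_rot: [0.0, 1.0, 0.0, -0.0]
wrist_force: [0.0, 0.7, 1.2]
width: 0.0237
```

```bash
python3 tilt.py p
```

```text
29.3 [0.4733 0.3071 0.0532] [0.  0.7 1.2] 0.02365410351121885
disc [0.4956 0.3072 0.0333] slopes [0.1526 0.0011 0.0335] rms 0.0005 2512
boss [0.4681 0.3072 0.0555] slopes [0.1635 0.003  0.0555] rms 0.00043 1185
```

View pics/wrist_p.png

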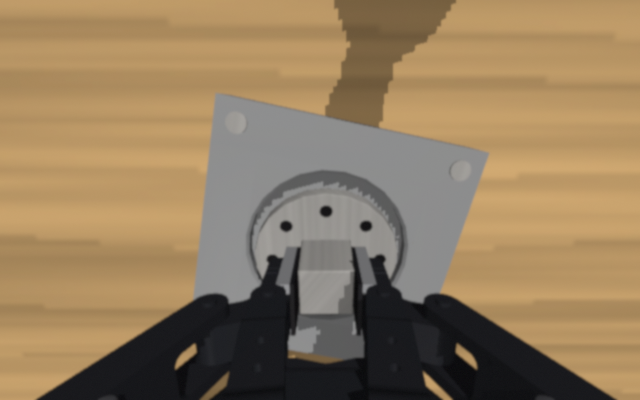

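The cover is now centred, still tilted, with an even gap all round (wrist 326,240). I'll release it.

Emit:
carry_out([
  [[0, 0, 0, 0], [0, 0, 0, 0], [0, 0, 0, 0], [0, 0, 0, 0], [0, 0, 0, 0]],
], hand=45)

```text
time_s: 29.85
tcp_pos: [0.4736, 0.307, 0.0533]
tcp_rot: [-0.0, 1.0, 0.0, -0.0]
wrist_force: [-0.5, -0.3, -0.8]
width: 0.0448
```

```bash
python3 tilt.py q
```

```text
29.85 [0.4736 0.307  0.0533] [-0.5 -0.3 -0.8] 0.0448151364138425
disc [0.493  0.3072 0.0245] slopes [0.0024 0.0006 0.0244] rms 0.0005 2456
boss [0.4626 0.3072 0.0463] slopes [9.78e-01 2.00e-04 4.63e-02] rms 0.00307 1244
```

View pics/wrist_q.png

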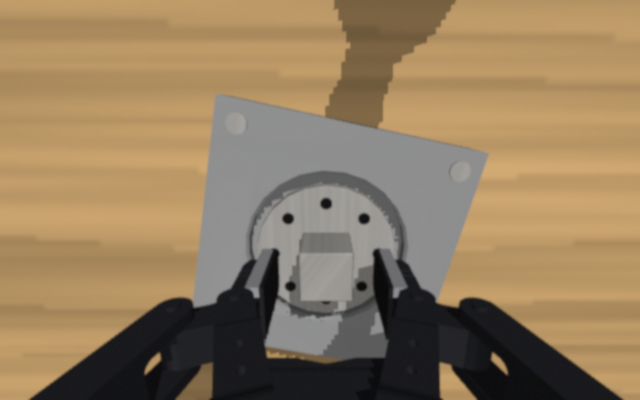

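The cover is flat, with its top at 24.4 mm, flush with the drain. It is home and released. I'll rise and go back for the sleeve.

Emit:
carry_out([
  [[0, 0, -0.2, 0], [0, 0, -0.7, 0], [0, 0, -1.4, 0], [0, 0, -2.1, 0], [0, 0.2, -2.7, 0], [0, 0.7, -2.8, 0], [0, 1.5, -2.8, 0], [0, 2.4, -2.8, 0], [0, 3.3, -2.8, 0], [0, 4.2, -2.8, 0], [0.1, 5.1, -2.8, 0], [0.22, 6.0, -2.8, 0]],
], hand=85)

```text
time_s: 31.1
tcp_pos: [0.4844, 0.0053, 0.1944]
tcp_rot: [-0.0, 1.0, 0.0, 0.001]
wrist_force: [0.5, -0.1, -0.5]
width: 0.0851
```

Emit:
carry_out([
  [[0, 0.9, 0, 0], [0, 1.8, 0, 0], [0, 2.7, 0, 0], [0, 3.6, 0, 0], [0, 4.5, 0, 0], [0, 5.3, 0, 0], [0, 5.9, 0, 0], [0, 6.14, 0, 0], [0, 6.14, 0, 0], [0, 6.14, 0, 0], [0, 6.14, 0, 0], [0, 6.14, 0, 0]],
])

```text
time_s: 32.3
tcp_pos: [0.4853, -0.2982, 0.1934]
tcp_rot: [-0.0, 1.0, 0.001, 0.0]
wrist_force: [-0.7, 0.1, 0.3]
width: 0.0856
```

```bash
cat > rim.py <<'E'
from sl import *
# usage tag x y zlo zhi r kind
a=sys.argv; img,d,K,T,w,st=grab(a[1]); x,y,zl,zh=map(float,a[2:6]); print(st["time_s"],np.round(st["tcp_pos"],4))
m=np.isfinite(w).all(-1)&(np.hypot(w[...,0]-x,w[...,1]-y)<.04)&(w[...,2]>zl)&(w[...,2]<zh)
p=w[m]; q=(p[:,:2]*1000).astype(np.float32); print("circ",cv2.minEnclosingCircle(q),"rect",cv2.minAreaRect(q),np.median(p[:,2]).round(4),len(p))
E
python3 rim.py r .485 -.3 .115 .126
python3 w.py r side
```

```text
32.3 [ 0.4853 -0.2982  0.1934]
circ ((482.6100158691406, -301.41949462890625), 25.17670249938965) rect ((482.7642517089844, -301.0833435058594), (48.74650192260742, 49.659812927246094), 86.73544311523438) 0.12 1534
32.35 [ 0.4852 -0.2985  0.1934] [0.5 0.4 0. ] 0.08494188919530697
```

View pics/wrist_r.png

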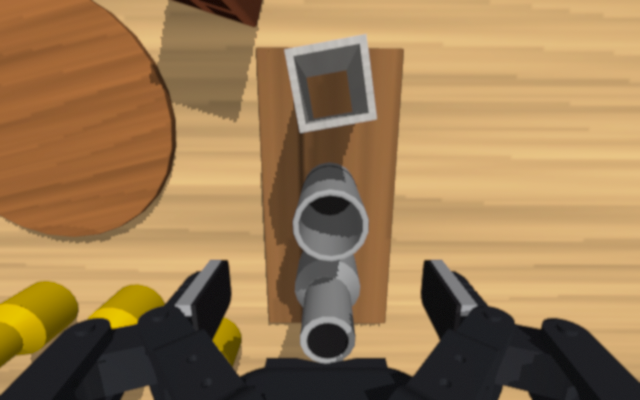

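View pics/side_r.png

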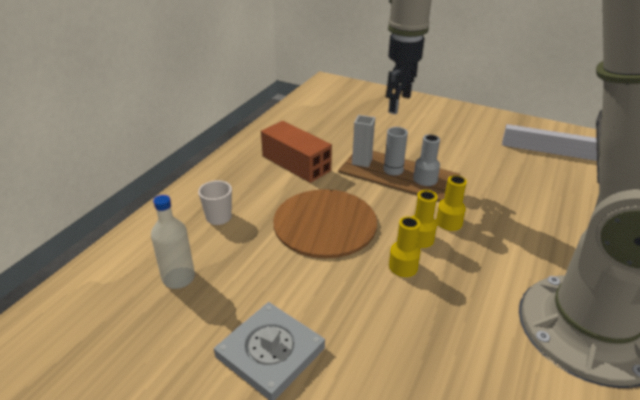

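The side picture shows the cover home in the drain (270,345), the three fittings upright on the board and the tray empty. I'll take the sleeve.

Emit:
carry_out([
  [[0, 0.02, 0.4, 0], [0, 0.02, 0.9, 0], [0, 0.02, 1.4, 0], [0, 0.02, 1.75, 0], [0, 0.02, 1.84, 0], [0, 0.02, 1.84, 0], [0, 0.02, 1.84, 0]],
])

```text
time_s: 33.1
tcp_pos: [0.4852, -0.3012, 0.1024]
tcp_rot: [0.0, 1.0, 0.0, 0.001]
wrist_force: [0.5, 0.5, 0.5]
width: 0.0849
```

Emit:
carry_out([
  [[0, 0, 0, 0], [0, 0, 0, 0], [0, 0, 0, 0], [0, 0, 0, 0], [0, 0, 0, 0], [0, 0, 0, 0], [0, 0, 0, 0], [0, 0, 0, 0]],
], hand=25, force=40)

```text
time_s: 33.9
tcp_pos: [0.4851, -0.3013, 0.1021]
tcp_rot: [0.0, 1.0, -0.0, 0.001]
wrist_force: [-0.4, 0.3, 6.2]
width: 0.0483
```

Emit:
carry_out([
  [[0, 0, -0.2, 0], [0, 0, -0.6, 0], [0, 0, -1.2, 0], [0, 0, -1.8, 0], [0, -0.1, -2.3, 0], [0.1, -0.4, -2.6, 0], [0.3, -1.0, -2.6, 0], [0.5, -1.7, -2.6, 0], [0.7, -2.4, -2.6, 0], [0.9, -3.1, -2.6, 0], [1.1, -3.8, -2.6, 0], [1.3, -4.5, -2.6, 0]],
])

```text
time_s: 35.1
tcp_pos: [0.5495, -0.0746, 0.2316]
tcp_rot: [-0.0, 1.0, -0.0, -0.0]
wrist_force: [1.6, -0.4, -1.6]
width: 0.0481
```

Emit:
carry_out([
  [[0.2, -0.7, 0, 0], [0.3, -1.3, 0, 0], [0.39, -1.8, 0, 0], [0.39, -2.1, 0, 0], [0.39, -2.1, 0, 0], [0.39, -2.1, 0.3, 0], [0.39, -2.1, 0.9, 0], [0.39, -2.1, 1.5, 0], [0.39, -2.1, 2.0, 0], [0.39, -2.1, 2.4, 0], [0.39, -2.1, 2.5, 0], [0.39, -2.1, 2.54, 0]],
])

```text
time_s: 36.3
tcp_pos: [0.569, 0.0271, 0.1045]
tcp_rot: [0.0, 1.0, -0.001, -0.0]
wrist_force: [0.5, -0.8, -0.6]
width: 0.0484
```

Emit:
carry_out([
  [[0, 0, 0.01, 0], [0, 0, 0.02, 0], [0, 0, 0.03, 0], [0, 0, 0.03, 0]],
])

```text
time_s: 36.7
tcp_pos: [0.5698, 0.0287, 0.1041]
tcp_rot: [-0.0, 1.0, -0.0, 0.001]
wrist_force: [-1.0, -1.2, 5.4]
width: 0.0484
```

Emit:
carry_out([
  [[0, 0, 0, 0], [0, 0, 0, 0], [0, 0, 0, 0], [0, 0, 0, 0], [0, 0, 0, 0]],
], hand=85)

```text
time_s: 37.2
tcp_pos: [0.5691, 0.0291, 0.1027]
tcp_rot: [-0.0, 1.0, 0.0, -0.0]
wrist_force: [-0.2, -0.3, -0.2]
width: 0.0852
```

Emit:
carry_out([
  [[0, 0, -0.3, 0], [0, 0, -0.9, 0], [0, 0, -1.5, 0], [0, 0, -1.7, 0], [0, 0, -1.7, 0], [0, 0, -1.7, 0]],
])

```text
time_s: 37.8
tcp_pos: [0.5686, 0.0291, 0.1868]
tcp_rot: [-0.0, 1.0, 0.0, -0.001]
wrist_force: [0.1, 0.1, -0.2]
width: 0.0852
```

```bash
python3 rim.py s .57 .029 .117 .128
```

```text
37.8 [0.5686 0.0291 0.1868]
circ ((567.8468017578125, 28.8936767578125), 25.051345825195312) rect ((567.8878173828125, 28.794963836669922), (49.15485763549805, 49.29500961303711), 55.83717727661133) 0.1221 1680
```

View pics/wrist_s.png

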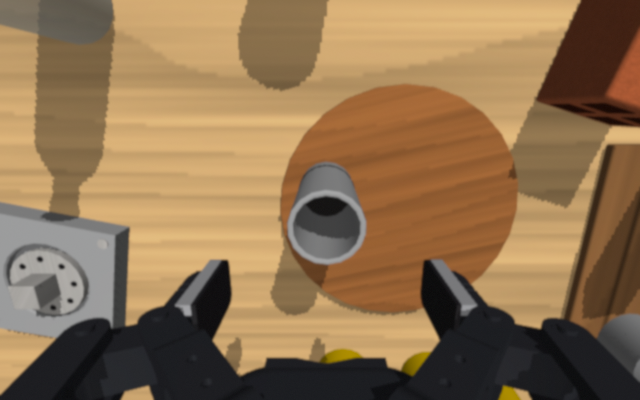

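The sleeve is back at (0.5678, 0.0289) by the same camera, within 1 mm of its start. Next is the square tube.

Emit:
carry_out([
  [[0, 0.4, -0.1, -0.3], [0, 1.1, -0.1, -0.6], [0, 2.0, -0.1, -1.0], [0, 2.9, -0.1, -1.22], [0, 3.8, -0.1, -1.22], [0, 4.7, -0.1, -1.22], [0, 5.5, -0.1, -1.22], [0, 6.2, -0.1, -1.22], [0, 6.58, -0.1, -1.22], [0, 6.58, -0.1, -1.22], [0, 6.58, -0.1, -1.22], [0, 6.58, -0.1, -1.22]],
])

```text
time_s: 39.05
tcp_pos: [0.5694, -0.2981, 0.1918]
tcp_rot: [-0.001, 0.996, 0.086, -0.001]
wrist_force: [0.5, -0.1, 0.8]
width: 0.0848
```

```bash
python3 rim.py t .57 -.3 .124 .136
```

```text
39.05 [ 0.5694 -0.2981  0.1918]
circ ((568.5382690429688, -300.8594970703125), 31.0) rect ((568.45458984375, -301.02410888671875), (44.618709564208984, 44.0489616394043), 9.930623054504395) 0.1302 2100
```

View pics/wrist_t.png

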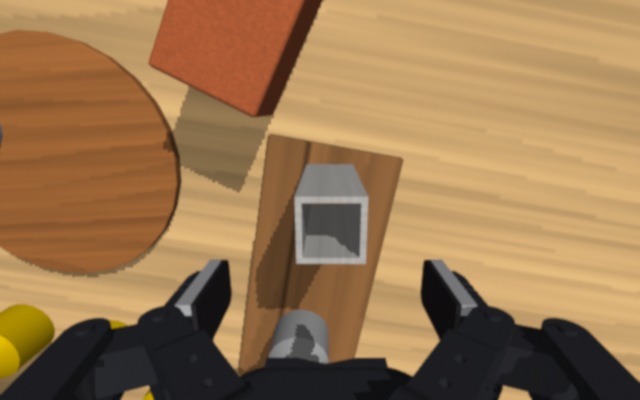

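Emit:
carry_out([
  [[0, 0.03, 0.4, 0], [0, 0.03, 0.9, 0], [0, 0.03, 1.35, 0], [0, 0.03, 1.6, 0], [0, 0.03, 1.66, 0], [0, 0.03, 1.66, 0], [0, 0.03, 1.66, 0]],
])

```text
time_s: 39.8
tcp_pos: [0.5701, -0.3016, 0.1111]
tcp_rot: [0.0, 0.996, 0.085, 0.001]
wrist_force: [0.2, -0.1, 0.0]
width: 0.0848
```

Emit:
carry_out([
  [[0, 0, 0, 0], [0, 0, 0, 0], [0, 0, 0, 0], [0, 0, 0, 0], [0, 0, 0, 0], [0, 0, 0, 0], [0, 0, 0, 0], [0, 0, 0, 0]],
], hand=20)

```text
time_s: 40.6
tcp_pos: [0.5697, -0.3015, 0.1104]
tcp_rot: [0.0, 0.996, 0.085, 0.0]
wrist_force: [-1.0, 1.0, 5.6]
width: 0.0433
```

Emit:
carry_out([
  [[0, 0, -0.2, 0], [0, 0, -0.6, 0], [0, 0, -1.2, 0], [0, 0, -1.7, 0], [0.1, -0.3, -2, 0], [0.3, -0.8, -2, 0], [0.5, -1.5, -2, 0], [0.8, -2.2, -2, 0], [1.0, -2.9, -2, 0], [1.15, -3.5, -2, 0], [1.22, -3.9, -2, 0], [1.22, -4.02, -2, 0]],
])

```text
time_s: 41.8
tcp_pos: [0.5953, -0.0876, 0.2089]
tcp_rot: [-0.001, 0.996, 0.088, -0.001]
wrist_force: [-0.2, -0.6, -3.3]
width: 0.0434
```

Emit:
carry_out([
  [[0, 0, 0, 0], [0, 0, 0.3, 0], [0, 0, 0.8, 0], [0, 0, 1.3, 0], [0, 0, 1.7, 0], [0, 0, 1.85, 0], [0, 0, 1.92, 0], [0, 0, 1.95, 0], [0, 0, 1.96, 0], [0, 0, 1.97, 0], [0, 0, 1.97, 0]],
])

```text
time_s: 42.9
tcp_pos: [0.5961, -0.0932, 0.1124]
tcp_rot: [0.0, 0.996, 0.085, 0.001]
wrist_force: [-0.6, -0.6, 0.5]
width: 0.0436
```

Contact has begun: the force has gone from -3.3 to +0.5 N. I'll release and check.

Emit:
carry_out([
  [[0, 0, 0.01, 0], [0, 0, 0.01, 0]],
])

```text
time_s: 43.1
tcp_pos: [0.5961, -0.0932, 0.1124]
tcp_rot: [0.0, 0.996, 0.085, 0.001]
wrist_force: [-1.3, 0.2, 6.2]
width: 0.0435
```

Emit:
carry_out([
  [[0, 0, 0, 0], [0, 0, 0, 0], [0, 0, 0, 0], [0, 0, 0, 0], [0, 0, 0, 0]],
], hand=85)

```text
time_s: 43.6
tcp_pos: [0.5954, -0.093, 0.1107]
tcp_rot: [-0.0, 0.996, 0.085, -0.0]
wrist_force: [-0.6, -0.2, -0.3]
width: 0.0848
```

Emit:
carry_out([
  [[0, 0, -0.3, 0], [0, 0, -0.9, 0], [0, 0, -1.5, 0], [0, 0, -1.6, 0], [0, 0, -1.6, 0], [0, 0, -1.6, 0]],
])

```text
time_s: 44.2
tcp_pos: [0.5951, -0.0929, 0.1905]
tcp_rot: [-0.0, 0.996, 0.085, -0.0]
wrist_force: [0.3, 0.1, 0.4]
width: 0.0849
```

```bash
python3 sq.py u
```

```text
44.2 [ 0.5951 -0.0929  0.1905] [-0.     0.996  0.085 -0.   ]
((595.3186645507812, -92.63365936279297), (44.722225189208984, 44.06998062133789), 9.790120124816895) 0.1321944931317369 2194
```

View pics/wrist_u.png

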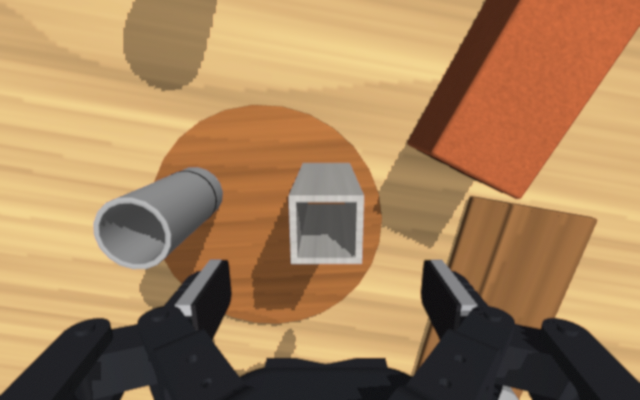

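The square tube is back at (0.5953, -0.0926), 1 mm from its start. Last is the reducer.

Emit:
carry_out([
  [[-0.5, 0.3, 0, 0.3], [-1.2, 0.8, 0, 0.6], [-1.9, 1.4, 0, 1.0], [-2.6, 2.0, 0, 1.22], [-3.3, 2.5, 0, 1.22], [-3.9, 3.0, 0, 1.22], [-4.4, 3.3, 0, 1.22], [-4.55, 3.42, 0, 1.22], [-4.55, 3.42, 0, 1.22], [-4.55, 3.42, 0, 1.22], [-4.55, 3.42, 0, 1.22]],
])

```text
time_s: 45.35
tcp_pos: [0.4015, -0.2986, 0.1904]
tcp_rot: [-0.0, 1.0, 0.001, -0.0]
wrist_force: [-0.4, 0.7, -0.4]
width: 0.085
```

```bash
python3 rim.py v .40 -.3 .119 .132
python3 - <<'E'
import numpy as np,cv2
from h import cloud
D=np.load("wrist_a.npz"); w=cloud(D["d"],D["K"],D["T"])
m=np.isfinite(w).all(-1)&(np.hypot(w[...,0]-.476,w[...,1]+.06)<.03)&(w[...,2]>.121)&(w[...,2]<.134)
print("start",cv2.minEnclosingCircle((w[m][:,:2]*1000).astype(np.float32)),m.sum())
E
```

```text
45.35 [ 0.4015 -0.2986  0.1904]
circ ((398.5138244628906, -299.4371032714844), 19.98070526123047) rect ((398.7759704589844, -299.3116760253906), (39.18337631225586, 39.1380729675293), 89.90091705322266) 0.1257 3026
start ((475.54931640625, -58.938934326171875), 20.165010452270508) 3305
```

View pics/wrist_v.png

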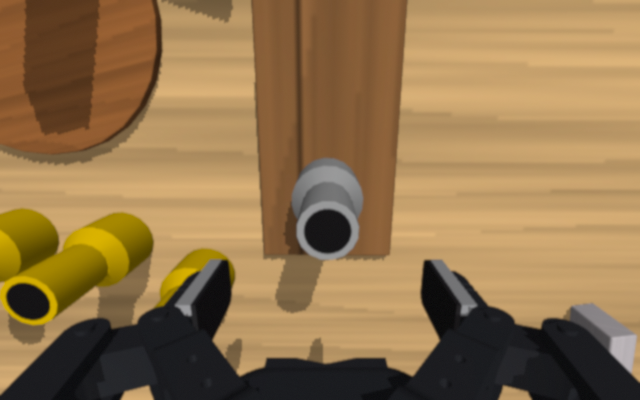

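Emit:
carry_out([
  [[-0.02, 0, 0.4, 0], [-0.02, 0, 0.9, 0], [-0.02, 0, 1.35, 0], [-0.02, 0, 1.65, 0], [-0.02, 0, 1.73, 0], [-0.02, 0, 1.73, 0], [-0.02, 0, 1.73, 0]],
])

```text
time_s: 46.1
tcp_pos: [0.3999, -0.3002, 0.105]
tcp_rot: [0.0, 1.0, 0.0, 0.0]
wrist_force: [0.3, 0.6, 0.6]
width: 0.0849
```

Emit:
carry_out([
  [[0, 0, 0, 0], [0, 0, 0, 0], [0, 0, 0, 0], [0, 0, 0, 0], [0, 0, 0, 0], [0, 0, 0, 0], [0, 0, 0, 0], [0, 0, 0, 0]],
], hand=20)

```text
time_s: 46.9
tcp_pos: [0.3995, -0.3002, 0.1048]
tcp_rot: [0.0, 1.0, 0.0, 0.0]
wrist_force: [-0.6, 2.5, 5.3]
width: 0.0389
```

Emit:
carry_out([
  [[0, 0, -0.2, 0], [0, 0, -0.6, 0], [0, 0, -1.2, 0], [0, 0, -1.7, 0], [0.1, -0.3, -2, 0], [0.3, -0.8, -2, 0], [0.6, -1.5, -2, 0], [0.9, -2.2, -2, 0], [1.2, -2.9, -2, 0], [1.4, -3.6, -2, 0], [1.54, -4.2, -2, 0], [1.54, -4.6, -2, 0]],
])

```text
time_s: 48.1
tcp_pos: [0.4766, -0.0674, 0.2044]
tcp_rot: [-0.0, 1.0, 0.001, -0.0]
wrist_force: [0.2, -0.1, -1.8]
width: 0.0389
```

Emit:
carry_out([
  [[0, -0.2, 0, 0], [0, -0.2, 0, 0], [0, -0.2, 0.3, 0], [0, -0.2, 0.8, 0], [0, -0.2, 1.3, 0], [0, -0.2, 1.7, 0], [0, -0.2, 1.85, 0], [0, -0.2, 1.92, 0], [0, -0.2, 1.95, 0], [0, -0.2, 1.96, 0], [0, -0.2, 1.97, 0], [0, -0.2, 1.97, 0]],
])

```text
time_s: 49.3
tcp_pos: [0.4769, -0.0603, 0.1068]
tcp_rot: [0.0, 1.0, 0.0, 0.001]
wrist_force: [-0.6, -0.8, 3.3]
width: 0.0392
```

Emit:
carry_out([
  [[0, 0, 0, 0], [0, 0, 0, 0], [0, 0, 0, 0], [0, 0, 0, 0], [0, 0, 0, 0]],
], hand=85)

```text
time_s: 49.8
tcp_pos: [0.4762, -0.0601, 0.1057]
tcp_rot: [-0.0, 1.0, 0.0, -0.0]
wrist_force: [-0.8, 0.4, 0.3]
width: 0.085
```

Emit:
carry_out([
  [[0, 0, -0.3, 0], [0, 0, -0.9, 0], [0, 0, -1.5, 0], [0, 0, -1.6, 0], [0, 0, -1.6, 0], [0, 0, -1.6, 0]],
])

```text
time_s: 50.4
tcp_pos: [0.4757, -0.06, 0.1848]
tcp_rot: [-0.0, 1.0, 0.0, -0.001]
wrist_force: [-0.8, 0.4, 0.8]
width: 0.085
```

```bash
python3 rim.py x .476 -.06 .121 .134
```

```text
50.4 [ 0.4757 -0.06    0.1848]
circ ((476.2412109375, -59.536983489990234), 20.16355323791504) rect ((476.245361328125, -59.62761306762695), (38.90045928955078, 39.546669006347656), 88.83158111572266) 0.1277 3270
```

Emit:
carry_out([
  [[0, 0, -0.5, 0], [0, 0, -1.2, 0], [0.3, -0.5, -1.5, 0], [0.9, -1.2, -1.5, 0], [1.5, -1.8, -1.5, 0], [2, -2, -1.5, 0], [2, -2, -1.5, 0], [2, -2, -1.5, 0], [2, -2, -1.5, 0]],
])

```text
time_s: 51.35
tcp_pos: [0.5754, 0.0388, 0.2601]
tcp_rot: [0.0, 1.0, -0.001, -0.001]
wrist_force: [0.4, -0.0, 0.1]
width: 0.0851
```

Run:
```python
from w import *
from sl import circ
# compare with the start pictures
for n in ("scene","side"):
    img,d,K,T,w,st=grab("z",n); w0=cloud(np.load(f"{n}0.npz")["d"],K,T); I0=np.load(f"{n}0.npz")["img"]
    for nm,c,r,zl,zh in (("sleeve",(.569,.0285),.025,.03,.117),("red",(.4765,-.06),.02,.075,.122),("redbase",(.4765,-.06),.03,.015,.055)):
        o=[]
        for W in (w0,w):
            dd=np.hypot(W[...,0]-c[0],W[...,1]-c[1]); m=np.isfinite(W).all(-1)&(W[...,2]>zl)&(W[...,2]<zh)&(dd<r+.01)&(dd>r-.003); o.append(circ(W[m],r,c)[0])
        print(n,nm,o[0],o[1])
    o=[]
    for W in (w0,w):
        m=np.isfinite(W).all(-1)&(W[...,2]>.126)&(W[...,2]<.136)&(np.hypot(W[...,0]-.596,W[...,1]+.093)<.05); o.append(np.round(cv2.minAreaRect((W[m][:,:2]*1000).astype(np.float32))[0],1))
    print(n,"square",*o)
    m=np.isfinite(w).all(-1)&(w[...,2]>.044)&(w[...,2]<.06)&(np.hypot(w[...,0]-.475,w[...,1]-.307)<.04); print(n,"boss top",w[m].mean(0).round(4),np.median(w[m][:,2]),m.sum())
print(status.sense()["time_s"])
```

```text
scene sleeve [0.5691 0.0282] [0.5702 0.0286]
scene red [ 0.4781 -0.0593] [ 0.4786 -0.0598]
scene redbase [ 0.4778 -0.0593] [ 0.4789 -0.0597]
scene square [597.5 -93. ] [598.6 -93.2]
scene boss top [0.4774 0.3037 0.0495] 0.049897807602631294 88
side sleeve [0.5681 0.0281] [0.569  0.0285]
side red [ 0.4768 -0.0595] [ 0.4773 -0.0597]
side redbase [ 0.4771 -0.0595] [ 0.4774 -0.06  ]
side square [595.4 -92.6] [596.4 -92.6]
side boss top [0.4729 0.3087 0.0487] 0.048986357508614686 211
51.45
```

View pics/scene_z.png

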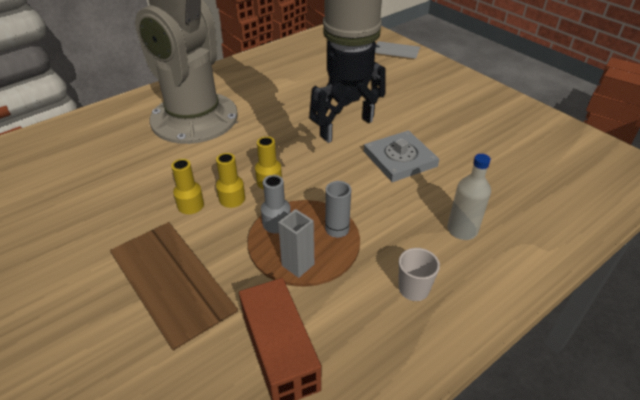

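View pics/side_z.png

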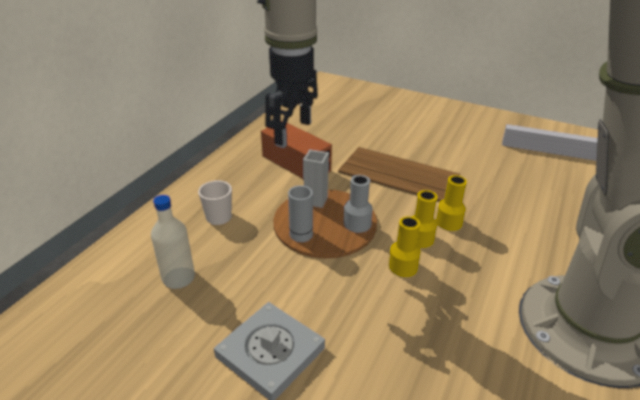

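All three fittings stand within about 1.2 mm of their starts in both fixed cameras. The cover is home at its expected height, with its boss top at about 49–50 mm. The bystanders look unmoved and the robot is clear, so I'm handing the job in.

```bash
python3 -c "
from workcell import job_done; print(job_done())"
```

```text
the job is handed in; nothing more can be done
None
```

I moved the reducer, square tube and sleeve to the plank board, set the cover into the drain, then stood all three fittings back in their places. The job was handed in with about 51 s of the 136 s used; `job_done` gives no verdict.

**The cover:** Pressing it against the rim with 26 N did not tilt it in the grip. I released it at about 10 mm off centre instead, so one edge dropped into the recess at a tilt of about 0.16 rad. I then regripped it lightly, drew it to the centre and let go, and it fell flat.

**Last checks:**
- **Fittings:** the scene and side cameras put all three upright within about 1.2 mm of where they started. The wrist camera agreed to about 1 mm.
- **Cover:** right after release it measured level (slope 0.002), with its disc at 24.4 mm, flush with the drain top.
- **Boss position:** in the final pictures the two fixed cameras differed by a few millimetres. They fall on either side of the recess middle and within its 4.5 mm of play.
- **Bystanders and gripper:** the brick, bottle, cup and yellow look-alikes looked unmoved, though I compared these only by eye. The gripper was open and clear of everything.

No check failed.

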